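# Prime printed parts on the indexing turntable

## Robot

A 6-joint arm with a two-finger parallel gripper is mounted at the origin on the work surface. World frame = base frame: x ahead of the robot, y to its left, z up, the work surface at z = 0. Lengths are in m, angles in degrees, forces in N, time in s.
With the tool pointing down it reaches from about 0.325 to 1 m from the base axis. Payload 5.1 kg.
Tool frame: the origin (TCP) lies between the finger pads, 19 mm behind the fingertips; this is the grasp point; z points along the fingers, y is the line along which they close (so a half turn about z gives the same grasp; the last joint's range is limited). The gripper opens to 85 mm and grips with 20 to 120 N. Pads are 22 mm wide; open, the fingers measure 114 mm over their backs; the gripper's body (76 mm by 85 mm) begins 54 mm behind the grasp point. The pads swing forward as they close: fully open they stand 13 mm farther back than shut.
Start: joints at [70.898, 7.093, 94.555, -0, 78.352, -4.733], TCP at [0.161, 0.63, 0.25] pointing down, gripper open.
Joint ranges: [-149.61, 149.61], [-58.7, 133.49], [1.44, 155.28], [-77.14, 257.14], [18.33, 153.61], [-166.67, 166.67]. Speed limits (degrees/s): [147.25, 147.25, 180, 180, 180, 180].

## Interface

Orientations are given as a 3x3 rotation matrix whose columns are the frame's x, y, z axes.
In Python, from rig import status, imaging, ticket gives the robot as it stands.
- The arm moves only by the tool play_rows, never from a script. Its argument "motion" is a list of rows, each an object with "claw": the finger opening in cm, from 0 to 8.54; "linear": the shift along the tool's x, y, z in cm, a list of three; "angular": the turn, a rotation vector about the tool's x, y, z in rad, a list of three. A call has 1 to 12 rows; each row shifts and turns the commanded pose from where the row before left it, along the tool's axes as they then stand; what a row does not reach is not made up. A row lasts 1/12 s, in which the tool goes at most 41.7 mm and 7.16 degrees, less where a joint would pass 70% of its speed; a pose out of reach is approached as far as the arm can. A call is refused whole if a number of a shift passes 4.17 or a number of a turn 0.125, either way. A call with a gripper value outside its range is refused whole. The fingers move at their own pace and stop on an object; "grip_force" is the grip in N (left out, the last holds). Time passes only in rows, so rows that do not move let the fingers close. It gives the time, the measured TCP pose, the force, the opening and the grip force at its end, in the units of the state.
- status.state(): the state, without advancing time (a new reading comes with each control period).
- imaging.snapshot(name): name is "side" or "top"; returns a dict with "frame" (420x560x3 uint8, red, green, blue), "z_map" (420x560 float32, m along the optical axis (not along the pixel's ray), 0 where there is no reading), "fx", "fy", "cx", "cy" (pixels), "cam_to_world" (4x4, takes a point from camera to world coordinates). Camera axes: x right, y up, looking along -z (the intrinsics and any distortion apply to the point x, -y, -z); pixel columns grow to the right and rows downward; lengths in m; the calibration is good to about 2 mm. A picture is of the moment at which its call begins.
- ticket.close_job(): hands the job in; it is judged then, once.
Trained networks look in the newest picture that a camera, given by its name, has taken for a name from the list of things; names that differ only in an ending like _2 or _b are one class to them, and where a whole thing is asked for, a point or a joint stands for the part that bears it (a point fixed in the world has none). Each returns a list of dicts, best first, with "p" (0 to 1); they miss things now and then, are a little off and sometimes report something else, mostly with a low value. They report only what shows in the picture. A call takes as long as a camera call. They do not tell look-alikes from the thing itself.
- imaging.find_in(camera, label): "extent" ([left, top, right, bottom] in pixels, round what is visible of it).
- imaging.masks_of(camera, label): "pixels" (420x560 bool, what is visible of it) and "extent" ([left, top, right, bottom] in pixels, round what is visible of it).
The state is a dict: "clock": time; "joint_positions": joint angles; "joint_vel": joint speeds; "effort": joint torques, N m; "position": TCP position; "orientation": TCP orientation; "contact_force": force on the tool from outside, world axes, zero at the start; "ft_torque": the same for the moment, N m; "opening": opening from 0.0 (shut) to 1.0 (fully open); "finger_force": force on a finger pad.
Only numpy, scipy, OpenCV 4.12 (cv2) and the standard library are available. Lean on these libraries where they do the work, as an engineer would, in place of code of your own. Each camera call takes 0.05 s, during which the arm holds its last target. There are 200 camera calls.

## Task

Stand all the printed parts from the black build sheet upright on the spraying turntable, then press the red cap of the clamped spray can right down for about half a second and let it spring back up. With all the parts still on it, turn the table half a turn anticlockwise (seen from above) by its upright knob until it rests in the far detent, and press and release the spray cap again for the other side. Finally stand every part upright in the blue drying tray and turn the empty table back to its start detent, without disturbing the bottle or the scraper.

Things in the scene. Friction and masses are not known exactly. Their poses are not given: they have to be found in the camera images.
- gear: orange printed gear lying flat with a tall hub: toothed disc 76 mm across and 14 mm thick, round hub 32 mm across rising on its axis to 56 mm. Origin: centre of the underside, z up. Grip the hub from above in any direction, with the TCP about 38 mm above the origin. May be absent. 60 g before variation
- bracket: green printed inverted-T bracket: foot 70 mm (own x) by 50 mm (own y) by 8 mm thick, with an upright wall 70 mm long (own x), 14 mm thick (own y), central, reaching 58 mm high. Origin: centre of the underside. Grip the wall across own y, TCP about 38 mm above the origin. May be absent. 50 g
- bridge: yellow printed bridge block, 70 mm (own x) by 34 mm (own y) by 54 mm high, on two legs at its x ends with an opening 26 mm high below. Origin: centre of the underside. Grip across own y, TCP about 38 mm above the origin. May be absent. 60 g
- rook: white printed chess rook: foot 56 mm across and 10 mm thick, round shaft 38 mm across up to 58 mm, small battlements to 66 mm. Origin: centre of the underside. Grip the shaft in any direction, TCP about 38 mm above the origin. May be absent. 60 g
- build_plate: black printer build sheet on which the parts stand at the start: 220 x 220 mm, 3 mm thick, fixed. Origin: centre of the underside (table height)
- tray_in (a point): centre of the inner floor of the blue drying tray (fixed, open on top); inside 210 x 210 mm along its own x and y, floor 5 mm thick, rim 14 mm above the work surface
- turntable_centre (a point): centre of the top face of the grey spraying turntable (disc 280 mm across, its top 35 mm above the work surface), on its vertical axis; this point turns with the disc, its own +y points to the knob
- turntable_knob (a point): point in the upright round knob: a steel post 16 mm thick with a red top, standing on the disc 125 mm from the axis, reaching 62 mm above the disc; the point is 47 mm above the disc's top (a good TCP height to grip it from above). It turns with the disc, and may turn between the gripper's pads
- turntable (a joint): angle of the turntable in rad: 0 at the start detent, growing anticlockwise from above about turntable_centre, to the far detent at 3.14; stops at both. A spring pulls it into the nearer detent: let go before half way it falls back, past half way it snaps on. About 2 N at the knob turns it. In the half turn the knob passes on the robot's side
- spray_cap (a joint): how far the red spray cap is pressed down, in m: 0 up, 0.008 fully down. Sprung: about 2 N to start and 6.6 N fully down; comes up by itself
- cap_top (a point): centre of the flat top of the red spray cap (34 mm across), 160 mm above the work surface when up, moving with the cap. The can (54 mm across, its shoulder 110 to 126 mm high) is clamped to a fixed steel foot
- wash_bottle: clear wash bottle with blue cap, 56 mm across, 140 mm high, a bystander. Origin: centre of the underside
- scraper: print scraper 200 mm long with a wooden handle and a steel blade 90 x 65 mm, lying on the table, a bystander. Origin: middle of its length, on the table
Mind the look-alikes: they are no part of the job. Several things look just like the bracket: the one meant starts farthest to the robot's left. Of the things that look like the gear, take the one that is farthest to the robot's right at the start.

How it is judged (in metres and radians):
On the way, in this order (a step that is already met when the one before it is completed fails the run):
1. all the printed parts stand upright and released on the turntable, which is still in its start detent (z of gear in the frame of turntable_centre between -0.006 and 0.006 m and angle between each of gear, bracket, bridge, rook's own z axis and vertical below 0.12 rad and horizontal distance between each of gear, bracket, bridge, rook and turntable_centre below 0.135 m and z of bracket in the frame of turntable_centre between -0.006 and 0.006 m and z of bridge in the frame of turntable_centre between -0.006 and 0.006 m and z of rook in the frame of turntable_centre between -0.006 and 0.006 m and contact force between the fingers and gear below 0.05 N and contact force between the fingers and bracket below 0.05 N and contact force between the fingers and bridge below 0.05 N and contact force between the fingers and rook below 0.05 N and linear speed of each of gear, bracket, bridge, rook below 0.03 m/s and value of joint turntable below 0.12 rad), for 0.2 s.
2. with the parts on the table, the spray cap is pressed down (z of gear in the frame of turntable_centre between -0.006 and 0.006 m and angle between each of gear, bracket, bridge, rook's own z axis and vertical below 0.12 rad and horizontal distance between each of gear, bracket, bridge, rook and turntable_centre below 0.135 m and z of bracket in the frame of turntable_centre between -0.006 and 0.006 m and z of bridge in the frame of turntable_centre between -0.006 and 0.006 m and z of rook in the frame of turntable_centre between -0.006 and 0.006 m and value of joint turntable below 0.12 rad and value of joint spray_cap above 0.005 m), for 0.2 s.
3. the spray cap is let up again (value of joint spray_cap below 0.001 m), for 0.1 s.
4. with the parts on it, the turntable rests in the far detent, half a turn on (z of gear in the frame of turntable_centre between -0.006 and 0.006 m and angle between each of gear, bracket, bridge, rook's own z axis and vertical below 0.12 rad and horizontal distance between each of gear, bracket, bridge, rook and turntable_centre below 0.135 m and z of bracket in the frame of turntable_centre between -0.006 and 0.006 m and z of bridge in the frame of turntable_centre between -0.006 and 0.006 m and z of rook in the frame of turntable_centre between -0.006 and 0.006 m and value of joint turntable above 3.02 rad and velocity of joint turntable below 0.1 rad/s), for 0.2 s.
5. with the parts on the table, the spray cap is pressed down a second time (z of gear in the frame of turntable_centre between -0.006 and 0.006 m and angle between each of gear, bracket, bridge, rook's own z axis and vertical below 0.12 rad and horizontal distance between each of gear, bracket, bridge, rook and turntable_centre below 0.135 m and z of bracket in the frame of turntable_centre between -0.006 and 0.006 m and z of bridge in the frame of turntable_centre between -0.006 and 0.006 m and z of rook in the frame of turntable_centre between -0.006 and 0.006 m and value of joint turntable above 3.02 rad and value of joint spray_cap above 0.005 m), for 0.2 s.
6. the spray cap is let up again (value of joint spray_cap below 0.001 m), for 0.1 s.
At the end, for the whole second after the job is handed in: Every printed part stands upright (within 7 degrees) on the floor of the blue tray, centre inside its walls, released and at rest; the spray cap is up; the turntable is at its start detent (within 7 degrees); the bottle and the scraper are within 30 mm of where they were (z of gear in the frame of tray_in between -0.006 and 0.006 m and angle between each of gear, bracket, bridge, rook's own z axis and vertical below 0.12 rad and x of gear in the frame of tray_in between -0.105 and 0.105 m and y of gear in the frame of tray_in between -0.105 and 0.105 m and linear speed of each of gear, bracket, bridge, rook below 0.02 m/s and z of bracket in the frame of tray_in between -0.006 and 0.006 m and x of bracket in the frame of tray_in between -0.105 and 0.105 m and y of bracket in the frame of tray_in between -0.105 and 0.105 m and z of bridge in the frame of tray_in between -0.006 and 0.006 m and x of bridge in the frame of tray_in between -0.105 and 0.105 m and y of bridge in the frame of tray_in between -0.105 and 0.105 m and z of rook in the frame of tray_in between -0.006 and 0.006 m and x of rook in the frame of tray_in between -0.105 and 0.105 m and y of rook in the frame of tray_in between -0.105 and 0.105 m and contact force between the fingers and gear below 0.05 N and contact force between the fingers and bracket below 0.05 N and contact force between the fingers and bridge below 0.05 N and contact force between the fingers and rook below 0.05 N and value of joint spray_cap below 0.001 m and value of joint turntable below 0.12 rad and distance of each of wash_bottle, scraper from where it was at the start of the episode below 0.03 m); the robot touches nothing.
It fails at once if the spray cap is pressed while the turntable is away from both its start and its far detent (value of joint spray_cap above 0.005 m and value of joint turntable between 0.3 and 2.84 rad).
It fails at once if the bottle or the scraper is displaced by more than 50 mm (distance of any of wash_bottle, scraper from where it was at the start of the episode above 0.05 m).
Of gear, bracket, bridge, rook only 2 to 3 are there at a start; the rules pass over those that are not, and their reading is None.
At some moment in a run one of gear, bracket, bridge, rook may be knocked a few centimetres aside while the robot is not near it.
Once in a run the grip may slacken for a moment while it holds something.
It also fails if it takes over 210 s, if anything falls off the work surface, if the arm or the gripper's body presses on something with over 40 N, if the wrist force passes 120 N, or if a joint passes its speed limit or range.

## Working session

There is one attempt and no reset: what is moved stays moved. The work goes in short steps, Python scripts to look and compute and a tool call to move; the robot and the scene stay as the last step left them, time stands still between calls to the robot, and variables do not carry over. Pictures are saved under pics/ and viewed, at most 14 in all, crops included, and the job is handed in when it is done.

Besides the shell and the picture viewer there is one more tool, called after "Call:" by a JSON object that holds its "fn" and its "kwargs". play_rows: Moves the arm, as the interface text tells. Its arguments: {"type":"object","properties":{"motion":{"type":"array","items":{"type":"object","properties":{"claw":{"type":"number"},"linear":{"type":"array","items":{"type":"number"}},"angular":{"type":"array","items":{"type":"number"}}}}},"grip_force":{"type":"number"}},"required":["motion"]}

```bash
ls; mkdir -p pics; cat > h.py <<'E'
import numpy as np,cv2
from rig import status,imaging,ticket
def snap(n,f=None):
    s=imaging.snapshot(n)
    if f: cv2.imwrite('pics/'+f,cv2.cvtColor(s['frame'],cv2.COLOR_RGB2BGR))
    return s
def pts(s):
    z=s['z_map'];v,u=np.indices(z.shape)
    P=np.stack([(u-s['cx'])/s['fx']*z,-(v-s['cy'])/s['fy']*z,-z,np.ones_like(z)],-1)
    W=P@np.array(s['cam_to_world']).T
    W[z==0]=np.nan
    return W[...,:3]
E
python3 - <<'E'
from h import *
st=status.state();print(st)
for n in ('top','side'):
    s=snap(n,n+'0.png');W=pts(s);print(n,{k:(v if k!='cam_to_world' else np.round(v,3)) for k,v in s.items() if k not in('frame','z_map')})
    for l in ['gear','bracket','bridge','rook','build_plate','tray_in','turntable_centre','turntable_knob','cap_top','wash_bottle','scraper']:
        try: R=imaging.masks_of(n,l)
        except Exception as e: print(l,e);continue
        for r in R:
            if r['p']<.2: continue
            w=W[r['pixels']];w=w[~np.isnan(w[:,0])]
            if len(w)==0: continue
            t=w[w[:,2]>np.percentile(w[:,2],98)-.008]
            print(l,round(r['p'],2),np.round(r['extent']),'med',np.round(np.median(w,0),3),'top',np.round((t.min(0)+t.max(0))/2,3),'bb',np.round(w.min(0),3),np.round(w.max(0),3))
E
```

```text
pics
{'clock': 0.0, 'joint_positions': array([ 7.08976848e+01,  7.13447748e+00,  9.46346926e+01,  3.75353680e-03,
        7.83502600e+01, -4.73368908e+00]), 'joint_vel': array([-0.05587918, -0.03313053, -0.10207093, -0.00656102,  0.0521357 ,
       -0.04367402]), 'effort': array([-1.20092765e-03, -4.23628235e+01, -3.65445113e+01, -1.62227152e-04,
        7.20891388e-03, -9.53830465e-06]), 'position': array([0.16114087, 0.62912271, 0.24873558]), 'orientation': array([[-9.68715806e-01,  2.48171586e-01, -7.42776919e-04],
       [ 2.48172585e-01,  9.68713875e-01, -1.94867077e-03],
       [ 2.35933592e-04, -2.07204504e-03, -9.99997825e-01]]), 'contact_force': array([-0.96752978,  0.23679657,  0.32273811]), 'ft_torque': array([ 0.01759298,  0.05023094, -0.00377832]), 'finger_force': 0.0, 'opening': 1.0026205456785997}
top {'fx': 431.3526793897921, 'fy': 431.3526793897921, 'cx': 279.1731699169328, 'cy': 205.3099490385424, 'cam_to_world': array([[ 0.006,  0.991, -0.136,  0.435],
       [-1.   ,  0.007,  0.006, -0.113],
       [ 0.007,  0.135,  0.991,  1.344],
       [ 0.   ,  0.   ,  0.   , 
[... 3165 characters left out ...]
 0.101]
turntable_knob 0.96 [210. 181. 301. 253.] med [ 0.564 -0.041  0.037] top [ 0.568 -0.027  0.068] bb [ 0.43  -0.169 -0.   ] [0.706 0.168 0.101]
turntable_knob 0.33 [198. 260. 306. 340.] med [ 0.461 -0.322  0.005] top [ 0.462 -0.302  0.01 ] bb [ 0.332 -0.428 -0.003] [ 0.593 -0.176  0.019]
cap_top 0.57 [250. 137. 262. 148.] med [0.66  0.207 0.158] top [0.66  0.212 0.162] bb [0.646 0.196 0.14 ] [0.677 0.226 0.167]
wash_bottle 0.98 [302. 223. 323. 265.] med [ 0.668 -0.236  0.073] top [ 0.676 -0.221  0.141] bb [ 0.646 -0.251 -0.004] [ 0.75  -0.079  0.146]
scraper 0.98 [312. 274. 347. 332.] med [ 0.657 -0.358  0.006] top [ 0.65  -0.442  0.021] bb [ 0.63  -0.493 -0.005] [ 0.707 -0.287  0.026]
```

```bash
python3 - <<'E'
import cv2,numpy as np
a=cv2.imread('pics/top0.png');c=cv2.resize(a[110:320,90:460],None,fx=2.1,fy=2.1,interpolation=cv2.INTER_CUBIC)
cv2.imwrite('pics/topc.png',c)
a=cv2.imread('pics/side0.png');c=cv2.resize(a[120:400,120:400],None,fx=2.1,fy=2.1,interpolation=cv2.INTER_CUBIC)
cv2.imwrite('pics/sidec.png',c)
E
```

```text
(no output)
```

View pics/topc.png

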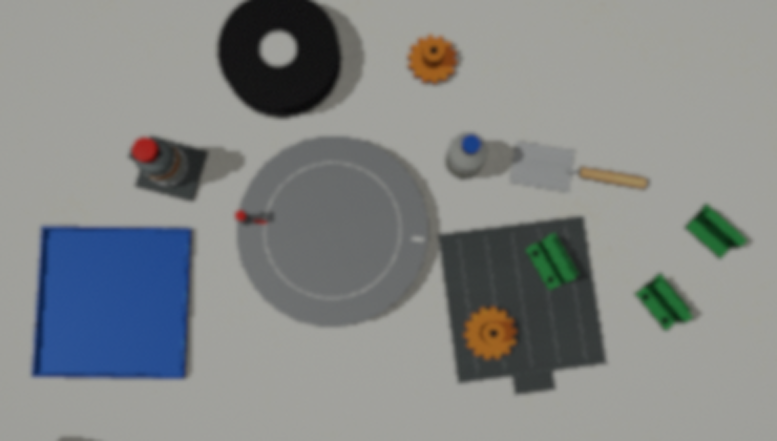

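View pics/sidec.png

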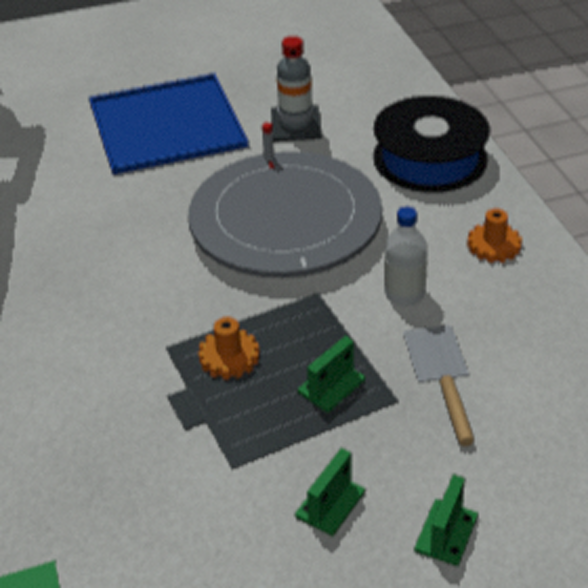

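Pixels in the top-crop (scale 2.1, offset 90,110):
- **Gears:** (490,333) on the sheet and (433,60) by the spool. The sheet one has y=-0.257 against -0.17, so it is farther right and is the one meant.
- **Brackets:** (553,262), (663,302) and (716,232). The first, with y=-0.348, is farthest left and is the one meant.
- **Other parts:** no bridge or rook shows. The knob is at (245,216), the cap at (146,150) and the tray at (113,302).

The side crop agrees. Next I measure precisely.

```bash
cat >> h.py <<'E'
def seg(s,W,kind,lo,hi,box):
    """world points of a colour within z band and xy box"""
    h=cv2.cvtColor(s['frame'],cv2.COLOR_RGB2HSV);H,S,V=[h[...,i].astype(int) for i in range(3)]
    m={'orange':(H>5)&(H<22)&(S>130),'green':(H>45)&(H<85)&(S>100),'red':((H<6)|(H>172))&(S>120),'blue':(H>100)&(H<125)&(S>120),'any':H>=0}[kind]
    x0,x1,y0,y1=box
    with np.errstate(invalid='ignore'):
        m=m&(W[...,2]>lo)&(W[...,2]<hi)&(W[...,0]>x0)&(W[...,0]<x1)&(W[...,1]>y0)&(W[...,1]<y1)
    return W[m]
def rect(p):
    (c,wh,a)=cv2.minAreaRect((p[:,:2]*1000).astype(np.float32)); return np.round(c,1),np.round(wh,1),round(a,1),len(p),np.round(np.median(p[:,2])*1000,1)
def look(items):
    for n in ('top','side'):
        s=snap(n);W=pts(s)
        for name,k,lo,hi,b in items:
            p=seg(s,W,k,lo,hi,b)
            print(n,name,rect(p) if len(p)>4 else len(p))
E
python3 - <<'E'
from h import *
PB=(.33,.62,-.45,-.18)
look([('gear top','orange',.045,.07,PB),('gear disc','orange',.012,.025,PB),('brk top','green',.045,.075,PB),('brk foot','green',.006,.016,PB),
('knob','red',.075,.12,(.42,.72,-.2,.15)),('knobpost','any',.06,.12,(.5,.65,.06,.16)),('cap','red',.15,.175,(.6,.75,.1,.3)),('tray','blue',-.01,.03,(.3,.62,.15,.45)),
('disc','any',.028,.042,(.4,.75,-.2,.15)),('bottle','blue',.12,.16,(.6,.75,-.3,-.15))])
E
```

```text
top gear top (array([ 424. , -256.6]), array([26.3, 30. ]), 0.3, 90, np.float64(59.5))
top gear disc (array([ 423.8, -255. ]), array([72.4, 73.1]), 11.4, 331, np.float64(16.8))
top brk top (array([ 528.9, -348.6]), array([69.3, 15.1]), 30.0, 132, np.float64(59.4))
top brk foot (array([ 528.9, -348.4]), array([70. , 52.3]), 28.8, 193, np.float64(11.1))
top knob (array([583.4,  96.8]), array([9.2, 8.1]), 4.6, 14, np.float64(97.4))
top knobpost (array([584.1,  97.9]), array([14.7, 13.9]), 5.1, 34, np.float64(94.1))
top cap (array([663.9, 216.1]), array([30.1, 31.3]), 46.6, 117, np.float64(159.9))
top tray (array([466.6, 294.7]), array([218.9, 213.8]), 89.5, 4955, np.float64(5.7))
top disc (array([570.9, -27.2]), array([282.6, 279. ]), 74.0, 6405, np.float64(35.7))
top bottle (array([ 678.4, -217.5]), array([20.5, 23.2]), 43.5, 54, np.float64(140.0))
side gear top (array([ 420. , -258.9]), array([28.3, 33.4]), 17.7, 110, np.float64(59.1))
side gear disc (array([ 420. , -259.3]), array([68.9, 72.4]), 80.7, 333, np.float64(18.6))
side brk top (array([ 524.3, -349.2]), array([69.7, 17.7]), 29.8, 207, np.float64(60.3))
side brk foot (array([ 529.8, -335.7]), array([94.4, 70.4]), 30.8, 226, np.float64(12.1))
side knob (array([580.6,  95. ]), array([10.9, 12.9]), 69.6, 19, np.float64(95.8))
side knobpost (array([579.9,  94.1]), array([13.5, 14.3]), 74.3, 58, np.float64(83.1))
side cap (array([660.1, 211.7]), array([29.8, 26.5]), 70.8, 59, np.float64(159.9))
side tray (array([462.3, 291.8]), array([237.8, 217.8]), 89.6, 2362, np.float64(8.3))
side disc (array([567.3, -26.9]), array([284.3, 276.5]), 68.0, 4190, np.float64(37.3))
side bottle (array([ 672.5, -223.8]), array([25.5, 21.7]), 66.9, 68, np.float64(140.0))
```

```bash
cat >> h.py <<'E'
def go(x,y,z,phi=None,p0=None):
    """remaining shift (tool axes, cm) from current pose to target (m); turn about tool z to y-axis heading phi, shift given in axes after turn"""
    st=status.state();R=np.array(st['orientation']);p=np.array(st['position'] if p0 is None else p0)
    f=np.degrees(np.arctan2(R[1,1],R[0,1]))
    d=0
    if phi is not None: d=(f-phi+180)%360-180
    else: phi=f
    a=np.radians(phi);Y=np.array([np.cos(a),np.sin(a),0]);Z=np.array([0,0,-1]);X=np.cross(Y,Z)
    D=(np.array([x,y,z])-p)*100
    tilt=np.round(np.array([R[2,0],R[2,1]]),4)
    print('t%.1f'%st['clock'],'p',np.round(p*1000,1),'phi %.1f'%f,'tilt',tilt,'open %.2f F %.1f'%(st['opening'],st['finger_force']),'j1 %.0f j6 %.0f'%(st['joint_positions'][0],st['joint_positions'][5]),'| turn rad %.3f'%np.radians(d),'shift',np.round([D@X,D@Y,D@Z],2),'fc',np.round(st['contact_force'],1))
E
echo
```

Call:
{"fn": "play_rows", "kwargs": {"motion": [{"claw":8.5,"linear":[0,0,0],"angular":[0,0,0.12]},{"claw":8.5,"linear":[0,0,0],"angular":[0,0,0.12]},{"claw":8.5,"linear":[0,0,0],"angular":[0,0,0.12]},{"claw":8.5,"linear":[0,0,0],"angular":[0,0,0.12]},{"claw":8.5,"linear":[0,0,0],"angular":[0,0,0.12]},{"claw":8.5,"linear":[0,0,0],"angular":[0,0,0.12]},{"claw":8.5,"linear":[0,0,0],"angular":[0,0,0.12]},{"claw":8.5,"linear":[0,0,0],"angular":[0,0,0.12]},{"claw":8.5,"linear":[0,0,0],"angular":[0,0,0.12]},{"claw":8.5,"linear":[0,0,0],"angular":[0,0,0.12]}], "grip_force": 40}}

```text
clock: 2.13
position: [0.1614, 0.6297, 0.25]
orientation: [[-0.114, 0.994, 0.0], [0.994, 0.114, 0.0], [0.0, 0.0, -1.0]]
contact_force: [-0.0, -0.7, -0.5]
opening: 0.999
finger_force: 0.0
```

Call:
{"fn": "play_rows", "kwargs": {"motion": [{"linear":[0,0,0],"angular":[0,0,0.12]},{"linear":[0,0,0],"angular":[0,0,0.12]},{"linear":[0,0,0],"angular":[0,0,0.12]},{"linear":[0,0,0],"angular":[0,0,0.12]},{"linear":[0,0,0],"angular":[0,0,0.12]},{"linear":[0,0,0],"angular":[0,0,0.12]},{"linear":[0,0,0],"angular":[0,0,0.12]},{"linear":[0,0,0],"angular":[0,0,0.12]},{"linear":[0,0,0],"angular":[0,0,0.12]},{"linear":[0,0,0],"angular":[0,0,0.087]}]}}

```text
validation failed for argument at $.mo...
```

```bash
python3 - <<'E'
from h import *
go(.45,.1,.22,-60)
go(.422,-.258,.12,-60,(.45,.1,.22))
E
```

```text
t2.1 p [161.4 629.7 250. ] phi 6.5 tilt [0. 0.] open 1.00 F 0.0 j1 71 j6 64 | turn rad 1.161 shift [-1.49 60.3   3.  ] fc [-0.  -0.7 -0.5]
t2.1 p [450. 100. 220.] phi 6.5 tilt [0. 0.] open 1.00 F 0.0 j1 71 j6 64 | turn rad 1.161 shift [-20.32  29.6   10.  ] fc [-0.  -0.7 -0.5]
```

Call:
{"fn": "play_rows", "kwargs": {"motion": [{"claw":8.5,"linear":[0,0,0],"angular":[0,0,0.12]},{"claw":8.5,"linear":[0,0,0],"angular":[0,0,0.12]},{"claw":8.5,"linear":[0,0,0],"angular":[0,0,0.12]},{"claw":8.5,"linear":[0,0,0],"angular":[0,0,0.12]},{"claw":8.5,"linear":[0,0,0],"angular":[0,0,0.12]},{"claw":8.5,"linear":[0,0,0],"angular":[0,0,0.12]},{"claw":8.5,"linear":[0,0,0],"angular":[0,0,0.12]},{"claw":8.5,"linear":[0,0,0],"angular":[0,0,0.12]},{"claw":8.5,"linear":[0,0,0],"angular":[0,0,0.12]},{"claw":8.5,"linear":[0,0,0],"angular":[0,0,0.081]}]}}

```text
clock: 2.97
position: [0.1613, 0.6296, 0.25]
orientation: [[0.866, 0.501, 0.0], [0.501, -0.866, -0.0], [-0.0, 0.0, -1.0]]
contact_force: [1.0, -0.7, -0.5]
opening: 0.997
finger_force: 0.0
```

Call:
{"fn": "play_rows", "kwargs": {"motion": [{"claw":8.5,"linear":[-0.1,3.5,0.2],"angular":[0,0,0]},{"claw":8.5,"linear":[-0.1,3.5,0.2],"angular":[0,0,0]},{"claw":8.5,"linear":[-0.1,3.5,0.2],"angular":[0,0,0]},{"claw":8.5,"linear":[-0.1,3.5,0.2],"angular":[0,0,0]},{"claw":8.5,"linear":[-0.1,3.5,0.2],"angular":[0,0,0]},{"claw":8.5,"linear":[-0.1,3.5,0.2],"angular":[0,0,0]},{"claw":8.5,"linear":[-0.1,3.5,0.2],"angular":[0,0,0]},{"claw":8.5,"linear":[-0.1,3.5,0.2],"angular":[0,0,0]},{"claw":8.5,"linear":[-0.1,3.5,0.2],"angular":[0,0,0]}]}}

```text
clock: 3.72
position: [0.3132, 0.3518, 0.2322]
orientation: [[0.863, 0.506, 0.001], [0.506, -0.863, 0.0], [0.001, -0.0, -1.0]]
contact_force: [0.7, -0.3, 0.9]
opening: 0.998
finger_force: 0.0
```

Call:
{"fn": "play_rows", "kwargs": {"motion": [{"claw":8.5,"linear":[-0.1,3.5,0.2],"angular":[0,0,0]},{"claw":8.5,"linear":[-0.1,3.5,0.2],"angular":[0,0,0]},{"claw":8.5,"linear":[-0.1,3.5,0.2],"angular":[0,0,0]},{"claw":8.5,"linear":[-0.1,3.5,0.2],"angular":[0,0,0]},{"claw":8.5,"linear":[-0.1,3.5,0.2],"angular":[0,0,0]},{"claw":8.5,"linear":[-0.1,3.5,0.2],"angular":[0,0,0]},{"claw":8.5,"linear":[-0.1,3.5,0.2],"angular":[0,0,0]},{"claw":8.5,"linear":[-0.1,3.5,0.2],"angular":[0,0,0]}]}}

```text
clock: 4.38
position: [0.4479, 0.106, 0.2163]
orientation: [[0.863, 0.505, 0.001], [0.505, -0.863, 0.0], [0.001, 0.0, -1.0]]
contact_force: [0.5, -0.3, -0.3]
opening: 0.992
finger_force: 0.0
```

```bash
python3 - <<'E'
from h import *
go(.422,-.258,.12,-60)
E
```

```text
t4.4 p [447.9 106.  216.3] phi -59.7 tilt [0.001  0.0003] open 0.99 F 0.0 j1 7 j6 66 | turn rad 0.006 shift [-20.44  30.22   9.63] fc [ 0.5 -0.3 -0.3]
```

Call:
{"fn": "play_rows", "kwargs": {"motion": [{"claw":8.5,"linear":[-2.04,3.02,0.6],"angular":[0,0,0]},{"claw":8.5,"linear":[-2.04,3.02,0.6],"angular":[0,0,0]},{"claw":8.5,"linear":[-2.04,3.02,0.6],"angular":[0,0,0]},{"claw":8.5,"linear":[-2.04,3.02,0.6],"angular":[0,0,0]},{"claw":8.5,"linear":[-2.04,3.02,0.6],"angular":[0,0,0]},{"claw":8.5,"linear":[-2.04,3.02,0.6],"angular":[0,0,0]},{"claw":8.5,"linear":[-2.04,3.02,0.6],"angular":[0,0,0]},{"claw":8.5,"linear":[-2.04,3.02,0.6],"angular":[0,0,0]},{"claw":8.5,"linear":[-2.04,3.02,0.6],"angular":[0,0,0]},{"claw":8.5,"linear":[-2.04,3.02,0.6],"angular":[0,0,0]},{"claw":8.5,"linear":[0,0,0],"angular":[0,0,0]},{"claw":8.5,"linear":[0,0,0],"angular":[0,0,0]}]}}

```text
clock: 5.38
position: [0.4234, -0.2575, 0.1557]
orientation: [[0.865, 0.502, -0.001], [0.502, -0.865, 0.001], [-0.0, -0.001, -1.0]]
contact_force: [-0.3, 0.7, 0.4]
opening: 0.991
finger_force: 0.0
```

```bash
python3 - <<'E'
from h import *
go(.422,-.258,.041,-60)
E
```

```text
t5.4 p [ 423.4 -257.5  155.7] phi -59.8 tilt [-0.0003 -0.0011] open 0.99 F 0.0 j1 -38 j6 22 | turn rad 0.003 shift [-0.15 -0.02 11.47] fc [-0.3  0.7  0.4]
```

Call:
{"fn": "play_rows", "kwargs": {"motion": [{"claw":8.5,"linear":[-0.12,0,2],"angular":[0,0,0]},{"claw":8.5,"linear":[0,0,2],"angular":[0,0,0]},{"claw":8.5,"linear":[0,0,2],"angular":[0,0,0]},{"claw":8.5,"linear":[0,0,2],"angular":[0,0,0]},{"claw":8.5,"linear":[0,0,2],"angular":[0,0,0]},{"claw":8.5,"linear":[0,0,1.5],"angular":[0,0,0]},{"claw":8.5,"linear":[0,0,0],"angular":[0,0,0]}]}}

```text
clock: 5.97
position: [0.421, -0.2538, 0.0379]
orientation: [[0.862, 0.507, -0.005], [0.507, -0.862, 0.004], [-0.002, -0.006, -1.0]]
contact_force: [-0.5, 0.5, -0.4]
opening: 0.998
finger_force: 0.0
```

Call:
{"fn": "play_rows", "kwargs": {"motion": [{"claw":2.5,"linear":[0,0,0],"angular":[0,0,0]},{"claw":2.5,"linear":[0,0,0],"angular":[0,0,0]},{"claw":2.5,"linear":[0,0,0],"angular":[0,0,0]},{"claw":2.5,"linear":[0,0,0],"angular":[0,0,0]},{"claw":2.5,"linear":[0,0,0],"angular":[0,0,0]},{"claw":2.5,"linear":[0,0,0],"angular":[0,0,0]},{"claw":2.5,"linear":[0,0,0],"angular":[0,0,0]},{"claw":2.5,"linear":[0,0,0],"angular":[0,0,0]}], "grip_force": 60}}

```text
clock: 6.63
position: [0.424, -0.2574, 0.0426]
orientation: [[0.863, 0.505, 0.002], [0.505, -0.863, -0.001], [0.001, 0.002, -1.0]]
contact_force: [0.2, 1.1, 5.3]
opening: 0.362
finger_force: 59.7
```

```bash
python3 - <<'E'
from h import *
go(.422,-.258,.041,-60)
k=np.array([.105,.9945]);l=np.array([.9945,-.105]);c=np.array([.569,-.027])
print('gear to',c+.045*l-.035*k,'brk to',c-.05*l-.035*k)
E
```

```text
t6.6 p [ 424.  -257.4   42.6] phi -59.7 tilt [0.0013 0.0023] open 0.36 F 59.7 j1 -37 j6 22 | turn rad 0.006 shift [-0.2  -0.05  0.16] fc [0.2 1.1 5.3]
gear to [ 0.6100775 -0.0665325] brk to [ 0.5156    -0.0565575]
```

Call:
{"fn": "play_rows", "kwargs": {"motion": [{"claw":2.5,"linear":[0,0,-1],"angular":[0,0,0]},{"claw":2.5,"linear":[0,0,-2],"angular":[0,0,0]},{"claw":2.5,"linear":[0,0,-2.5],"angular":[0,0,0]},{"claw":2.5,"linear":[0,0,-2.5],"angular":[0,0,0]},{"claw":2.5,"linear":[0,0,-2],"angular":[0,0,0]},{"claw":2.5,"linear":[0,0,0],"angular":[0,0,0]}]}}

```text
clock: 7.13
position: [0.4251, -0.2585, 0.1464]
orientation: [[0.863, 0.505, 0.007], [0.505, -0.863, -0.006], [0.003, 0.008, -1.0]]
contact_force: [0.9, -1.1, -0.1]
opening: 0.36
finger_force: 59.4
```

Call:
{"fn": "play_rows", "kwargs": {"motion": [{"claw":2.5,"linear":[1,-0.3,0],"angular":[0,0,0]},{"claw":2.5,"linear":[2.5,-0.7,0],"angular":[0,0,0]},{"claw":2.5,"linear":[3,-0.9,0],"angular":[0,0,0]},{"claw":2.5,"linear":[3,-0.9,0],"angular":[0,0,0]},{"claw":2.5,"linear":[3,-0.9,0],"angular":[0,0,0]},{"claw":2.5,"linear":[3,-0.9,0],"angular":[0,0,0]},{"claw":2.5,"linear":[3,-0.8,0],"angular":[0,0,0]},{"claw":2.5,"linear":[3,-0.8,0],"angular":[0,0,0]},{"claw":2.5,"linear":[2.5,-0.7,0],"angular":[0,0,0]},{"claw":2.5,"linear":[1.7,-0.3,0],"angular":[0,0,0]},{"claw":2.5,"linear":[0,0,0],"angular":[0,0,0]},{"claw":2.5,"linear":[0,0,0],"angular":[0,0,0]}]}}

```text
clock: 8.13
position: [0.6074, -0.0633, 0.1386]
orientation: [[0.862, 0.507, -0.004], [0.507, -0.862, 0.001], [-0.003, -0.003, -1.0]]
contact_force: [0.0, -1.0, -1.9]
opening: 0.36
finger_force: 59.4
```

```bash
python3 - <<'E'
from h import *
go(.61,-.066,.0755,-60)
s=snap('side','s1.png');W=pts(s)
p=seg(s,W,'orange',.05,.25,(.5,.72,-.2,.05)); print(rect(p),np.percentile(p[:,2],[1,99]))
E
```

```text
t8.1 p [607.4 -63.3 138.6] phi -59.5 tilt [-0.0032 -0.0026] open 0.36 F 59.4 j1 -11 j6 49 | turn rad 0.008 shift [0.09 0.36 6.31] fc [ 0.  -1.  -1.9]
(array([601.2, -72.5]), array([66.5, 73. ]), 67.7, 377, np.float64(115.1)) [0.10122028 0.16052281]
```

Call:
{"fn": "play_rows", "kwargs": {"motion": [{"claw":2.5,"linear":[0.1,0.3,1.5],"angular":[0,0,0]},{"claw":2.5,"linear":[0,0,1.5],"angular":[0,0,0]},{"claw":2.5,"linear":[0,0,1.3],"angular":[0,0,0]},{"claw":2.5,"linear":[0,0,0.8],"angular":[0,0,0]},{"claw":2.5,"linear":[0,0,0.5],"angular":[0,0,0]},{"claw":2.5,"linear":[0,0,0.4],"angular":[0,0,0]},{"claw":2.5,"linear":[0,0,0],"angular":[0,0,0]},{"claw":2.5,"linear":[0,0,0],"angular":[0,0,0]},{"claw":2.5,"linear":[0,0,0],"angular":[0,0,0]}]}}

```text
clock: 8.93
position: [0.6113, -0.0669, 0.0819]
orientation: [[0.863, 0.505, 0.002], [0.505, -0.863, -0.0], [0.001, 0.001, -1.0]]
contact_force: [-0.2, 0.5, -0.5]
opening: 0.358
finger_force: 59.4
```

```bash
python3 - <<'E'
from h import *
go(.61,-.066,.0755,-60)
E
```

```text
t8.9 p [611.3 -66.9  81.9] phi -59.6 tilt [0.0011 0.001 ] open 0.36 F 59.4 j1 -11 j6 48 | turn rad 0.006 shift [-0.07 -0.14  0.64] fc [-0.2  0.5 -0.5]
```

Call:
{"fn": "play_rows", "kwargs": {"motion": [{"claw":2.5,"linear":[0,0,0.3],"angular":[0,0,0]},{"claw":2.5,"linear":[0,0,0.2],"angular":[0,0,0]},{"claw":2.5,"linear":[0,0,0.1],"angular":[0,0,0]},{"claw":2.5,"linear":[0,0,0],"angular":[0,0,0]},{"claw":2.5,"linear":[0,0,0],"angular":[0,0,0]},{"claw":2.5,"linear":[0,0,0],"angular":[0,0,0]},{"claw":2.5,"linear":[0,0,0],"angular":[0,0,0]},{"claw":2.5,"linear":[0,0,0],"angular":[0,0,0]}]}}

```text
clock: 9.6
position: [0.6107, -0.0668, 0.0751]
orientation: [[0.863, 0.505, 0.0], [0.505, -0.863, -0.0], [0.0, 0.0, -1.0]]
contact_force: [-0.4, 0.0, -1.1]
opening: 0.357
finger_force: 59.3
```

Call:
{"fn": "play_rows", "kwargs": {"motion": [{"claw":2.5,"linear":[0,0,0.1],"angular":[0,0,0]},{"claw":2.5,"linear":[0,0,0],"angular":[0,0,0]},{"claw":2.5,"linear":[0,0,0],"angular":[0,0,0]},{"claw":2.5,"linear":[0,0,0],"angular":[0,0,0]}]}}

```text
clock: 9.93
position: [0.6109, -0.0668, 0.0747]
orientation: [[0.863, 0.505, 0.0], [0.505, -0.863, -0.0], [0.0, 0.0, -1.0]]
contact_force: [-2.0, 0.3, 4.5]
opening: 0.36
finger_force: 59.9
```

Call:
{"fn": "play_rows", "kwargs": {"motion": [{"claw":2.5,"linear":[0,0,0.1],"angular":[0,0,0]},{"claw":2.5,"linear":[0,0,0],"angular":[0,0,0]},{"claw":2.5,"linear":[0,0,0],"angular":[0,0,0]},{"claw":2.5,"linear":[0,0,0],"angular":[0,0,0]}]}}

```text
clock: 10.27
position: [0.611, -0.0667, 0.0746]
orientation: [[0.863, 0.506, 0.0], [0.506, -0.863, -0.0], [0.0, 0.0, -1.0]]
contact_force: [-5.1, 0.8, 9.0]
opening: 0.356
finger_force: 60.7
```

Call:
{"fn": "play_rows", "kwargs": {"motion": [{"claw":8.5,"linear":[0,0,0],"angular":[0,0,0]},{"claw":8.5,"linear":[0,0,0],"angular":[0,0,0]},{"claw":8.5,"linear":[0,0,0],"angular":[0,0,0]},{"claw":8.5,"linear":[0,0,0],"angular":[0,0,0]},{"claw":8.5,"linear":[0,0,0],"angular":[0,0,0]},{"claw":8.5,"linear":[0,0,-1],"angular":[0,0,0]},{"claw":8.5,"linear":[0,0,-3],"angular":[0,0,0]},{"claw":8.5,"linear":[0,0,-3],"angular":[0,0,0]},{"claw":8.5,"linear":[0,0,-3],"angular":[0,0,0]}]}}

```text
clock: 11.02
position: [0.6103, -0.0667, 0.1743]
orientation: [[0.863, 0.505, -0.001], [0.505, -0.863, 0.0], [-0.001, -0.001, -1.0]]
contact_force: [0.6, 0.1, 0.6]
opening: 0.993
finger_force: 0.0
```

Call:
{"fn": "play_rows", "kwargs": {"motion": [{"claw":8.5,"linear":[-2.14,2.02,0],"angular":[0,0,0]},{"claw":8.5,"linear":[-2.14,2.02,0],"angular":[0,0,0]},{"claw":8.5,"linear":[-2.14,2.02,0],"angular":[0,0,0]},{"claw":8.5,"linear":[-2.14,2.02,0],"angular":[0,0,0]},{"claw":8.5,"linear":[-2.14,2.02,0],"angular":[0,0,0]},{"claw":8.5,"linear":[-2.14,2.02,0],"angular":[0,0,0]},{"claw":8.5,"linear":[-2.14,2.02,0],"angular":[0,0,0]},{"claw":8.5,"linear":[-2.14,2.02,0],"angular":[0,0,0]},{"claw":8.5,"linear":[-2.14,2.02,0],"angular":[0,0,0]},{"claw":8.5,"linear":[-2.14,2.02,0],"angular":[0,0,0]},{"claw":8.5,"linear":[0,0,0],"angular":[0,0,0]},{"claw":8.5,"linear":[0,0,0],"angular":[0,0,0]}]}}

```text
clock: 12.02
position: [0.5276, -0.3506, 0.1736]
orientation: [[0.864, 0.503, 0.001], [0.503, -0.864, -0.0], [0.0, 0.0, -1.0]]
contact_force: [0.6, 0.3, -0.6]
opening: 0.993
finger_force: 0.0
```

```bash
python3 - <<'E'
from h import *
TT=(.42,.72,-.2,.15)
look([('gear','orange',.075,.12,TT),('gd','orange',.042,.058,TT),('brk','green',.045,.075,(.43,.62,-.43,-.25))])
go(.5265,-.349,.041,-60)
E
```

```text
top gear (array([610.3, -66.8]), array([29.2, 29.6]), 45.7, 95, np.float64(92.1))
top gd (array([612.2, -66.4]), array([71. , 69.2]), 46.1, 312, np.float64(49.0))
top brk (array([ 529. , -348.3]), array([69.2, 12.1]), 33.2, 21, np.float64(60.1))
side gear 0
side gd 1
side brk (array([ 526.1, -350.2]), array([72.5, 19.1]), 29.8, 207, np.float64(60.0))
t12.1 p [ 528.2 -348.8  173.4] phi -59.6 tilt [ 0.0004 -0.0001] open 0.99 F 0.0 j1 -38 j6 21 | turn rad 0.006 shift [-0.16 -0.07 13.24] fc [ 0.4  0.5 -0.3]
```

Call:
{"fn": "play_rows", "kwargs": {"motion": [{"claw":8.5,"linear":[0,0,2.5],"angular":[0,0,0]},{"claw":8.5,"linear":[0,0,2.5],"angular":[0,0,0]},{"claw":8.5,"linear":[0,0,2.5],"angular":[0,0,0]},{"claw":8.5,"linear":[0,0,2.5],"angular":[0,0,0]},{"claw":8.5,"linear":[0,0,2],"angular":[0,0,0]},{"claw":8.5,"linear":[0,0,1.2],"angular":[0,0,0]},{"claw":8.5,"linear":[0,0,0],"angular":[0,0,0]},{"claw":8.5,"linear":[0,0,0],"angular":[0,0,0]}]}}

```text
clock: 12.78
position: [0.5284, -0.3484, 0.041]
orientation: [[0.862, 0.506, -0.001], [0.506, -0.862, 0.0], [-0.0, -0.001, -1.0]]
contact_force: [1.0, -0.6, 0.6]
opening: 0.993
finger_force: 0.0
```

Call:
{"fn": "play_rows", "kwargs": {"motion": [{"claw":0.8,"linear":[0,0,0],"angular":[0,0,0]},{"claw":0.8,"linear":[0,0,0],"angular":[0,0,0]},{"claw":0.8,"linear":[0,0,0],"angular":[0,0,0]},{"claw":0.8,"linear":[0,0,0],"angular":[0,0,0]},{"claw":0.8,"linear":[0,0,0],"angular":[0,0,0]},{"claw":0.8,"linear":[0,0,0],"angular":[0,0,0]},{"claw":0.8,"linear":[0,0,0],"angular":[0,0,0]},{"claw":0.8,"linear":[0,0,0],"angular":[0,0,0]},{"claw":0.8,"linear":[0,0,0],"angular":[0,0,0]},{"claw":0.8,"linear":[0,0,0],"angular":[0,0,0]}]}}

```text
clock: 13.62
position: [0.5285, -0.3496, 0.0417]
orientation: [[0.863, 0.505, 0.001], [0.505, -0.863, -0.001], [0.0, 0.001, -1.0]]
contact_force: [-1.5, -1.0, 4.3]
opening: 0.161
finger_force: 58.8
```

Call:
{"fn": "play_rows", "kwargs": {"motion": [{"claw":0.8,"linear":[0,0,-1],"angular":[0,0,0]},{"claw":0.8,"linear":[0,0,-2],"angular":[0,0,0]},{"claw":0.8,"linear":[0,0,-2.5],"angular":[0,0,0]},{"claw":0.8,"linear":[0,0,-2.5],"angular":[0,0,0]},{"claw":0.8,"linear":[0,0,-2],"angular":[0,0,0]},{"claw":0.8,"linear":[0,0,0],"angular":[0,0,0]},{"claw":0.8,"linear":[0,0,0],"angular":[0,0,0]}]}}

```text
clock: 14.2
position: [0.5286, -0.3495, 0.1425]
orientation: [[0.863, 0.505, 0.002], [0.505, -0.863, -0.002], [0.001, 0.002, -1.0]]
contact_force: [0.4, -0.1, -1.6]
opening: 0.162
finger_force: 58.4
```

```bash
python3 - <<'E'
from h import *
go(.517,-.057,.075,-60)
E
```

```text
t14.2 p [ 528.6 -349.5  142.5] phi -59.6 tilt [0.0009 0.0024] open 0.16 F 58.4 j1 -38 j6 21 | turn rad 0.006 shift [ 13.62 -25.91   6.75] fc [ 0.4 -0.1 -1.6]
```

Call:
{"fn": "play_rows", "kwargs": {"motion": [{"claw":0.8,"linear":[0.6,-1.2,0],"angular":[0,0,0]},{"claw":0.8,"linear":[1.2,-2.4,0],"angular":[0,0,0]},{"claw":0.8,"linear":[1.6,-2.9,0],"angular":[0,0,0]},{"claw":0.8,"linear":[1.6,-2.9,0],"angular":[0,0,0]},{"claw":0.8,"linear":[1.6,-2.9,0],"angular":[0,0,0]},{"claw":0.8,"linear":[1.6,-2.9,0],"angular":[0,0,0]},{"claw":0.8,"linear":[1.6,-2.9,0],"angular":[0,0,0]},{"claw":0.8,"linear":[1.6,-2.9,0],"angular":[0,0,0]},{"claw":0.8,"linear":[1.4,-2.9,0],"angular":[0,0,0]},{"claw":0.8,"linear":[0.8,-2,0],"angular":[0,0,0]},{"claw":0.8,"linear":[0,0,0],"angular":[0,0,0]},{"claw":0.8,"linear":[0,0,0],"angular":[0,0,0]}]}}

```text
clock: 15.2
position: [0.5128, -0.0552, 0.1388]
orientation: [[0.862, 0.508, -0.004], [0.508, -0.862, 0.001], [-0.003, -0.003, -1.0]]
contact_force: [0.4, -0.6, -1.0]
opening: 0.155
finger_force: 58.6
```

Call:
{"fn": "play_rows", "kwargs": {"motion": [{"claw":0.8,"linear":[0,0,1.5],"angular":[0,0,0]},{"claw":0.8,"linear":[0,0,1.7],"angular":[0,0,0]},{"claw":0.8,"linear":[0,0,1.5],"angular":[0,0,0]},{"claw":0.8,"linear":[0,0,0.8],"angular":[0,0,0]},{"claw":0.8,"linear":[0,0,0.5],"angular":[0,0,0]},{"claw":0.8,"linear":[0,0,0.3],"angular":[0,0,0]},{"claw":0.8,"linear":[0,0,0.2],"angular":[0,0,0]},{"claw":0.8,"linear":[0,0,0],"angular":[0,0,0]},{"claw":0.8,"linear":[0,0,0],"angular":[0,0,0]},{"claw":0.8,"linear":[0,0,0],"angular":[0,0,0]}]}}

```text
clock: 16.03
position: [0.5151, -0.0571, 0.0769]
orientation: [[0.863, 0.505, 0.001], [0.505, -0.863, -0.0], [0.001, 0.001, -1.0]]
contact_force: [0.1, -0.2, -1.0]
opening: 0.156
finger_force: 58.5
```

Call:
{"fn": "play_rows", "kwargs": {"motion": [{"claw":0.8,"linear":[0,0,0.2],"angular":[0,0,0]},{"claw":0.8,"linear":[0,0,0],"angular":[0,0,0]},{"claw":0.8,"linear":[0,0,0],"angular":[0,0,0]},{"claw":0.8,"linear":[0,0,0],"angular":[0,0,0]}]}}

```text
clock: 16.37
position: [0.5146, -0.0569, 0.0741]
orientation: [[0.863, 0.505, 0.0], [0.505, -0.863, -0.0], [0.0, 0.0, -1.0]]
contact_force: [0.7, 0.5, -0.2]
opening: 0.155
finger_force: 58.5
```

Call:
{"fn": "play_rows", "kwargs": {"motion": [{"claw":0.8,"linear":[0,0,0.1],"angular":[0,0,0]},{"claw":0.8,"linear":[0,0,0],"angular":[0,0,0]},{"claw":0.8,"linear":[0,0,0],"angular":[0,0,0]},{"claw":0.8,"linear":[0,0,0],"angular":[0,0,0]}]}}

```text
clock: 16.7
position: [0.5148, -0.057, 0.0735]
orientation: [[0.863, 0.505, 0.0], [0.505, -0.863, -0.0], [0.0, 0.0, -1.0]]
contact_force: [-1.1, 0.3, 5.2]
opening: 0.154
finger_force: 59.0
```

Call:
{"fn": "play_rows", "kwargs": {"motion": [{"claw":0.8,"linear":[0,0,0.1],"angular":[0,0,0]},{"claw":0.8,"linear":[0,0,0],"angular":[0,0,0]},{"claw":0.8,"linear":[0,0,0],"angular":[0,0,0]},{"claw":0.8,"linear":[0,0,0],"angular":[0,0,0]}]}}

```text
clock: 17.03
position: [0.5149, -0.0572, 0.0736]
orientation: [[0.863, 0.506, 0.0], [0.506, -0.863, -0.0], [-0.0, 0.0, -1.0]]
contact_force: [-5.4, 0.7, 11.2]
opening: 0.152
finger_force: 60.0
```

Call:
{"fn": "play_rows", "kwargs": {"motion": [{"claw":8.5,"linear":[0,0,0],"angular":[0,0,0]},{"claw":8.5,"linear":[0,0,0],"angular":[0,0,0]},{"claw":8.5,"linear":[0,0,0],"angular":[0,0,0]},{"claw":8.5,"linear":[0,0,0],"angular":[0,0,0]},{"claw":8.5,"linear":[0,0,0],"angular":[0,0,0]},{"claw":8.5,"linear":[0,0,-1],"angular":[0,0,0]},{"claw":8.5,"linear":[0,0,-3],"angular":[0,0,0]},{"claw":8.5,"linear":[0,0,-3.5],"angular":[0,0,0]},{"claw":4,"linear":[0,0,-3.5],"angular":[0,0,0]},{"claw":0,"linear":[0,0,-3.2],"angular":[0,0,0]}]}}

```text
clock: 17.87
position: [0.5146, -0.057, 0.2168]
orientation: [[0.863, 0.505, 0.001], [0.505, -0.863, -0.0], [0.001, 0.001, -1.0]]
contact_force: [-0.2, -0.1, 0.6]
opening: 0.744
finger_force: 0.0
```

Call:
{"fn": "play_rows", "kwargs": {"motion": [{"claw":0,"linear":[2.66,-1.62,0],"angular":[0,0,0]},{"claw":0,"linear":[2.66,-1.62,0],"angular":[0,0,0]},{"claw":0,"linear":[2.66,-1.62,0],"angular":[0,0,0]},{"claw":0,"linear":[2.66,-1.62,0],"angular":[0,0,0]},{"claw":0,"linear":[2.66,-1.62,0],"angular":[0,0,0]},{"claw":0,"linear":[2.66,-1.62,0],"angular":[0,0,0]},{"claw":0,"linear":[2.66,-1.62,0],"angular":[0,0,0]},{"claw":0,"linear":[2.66,-1.62,0],"angular":[0,0,0]},{"claw":0,"linear":[2.66,-1.62,0],"angular":[0,0,0]},{"claw":0,"linear":[2.66,-1.62,0],"angular":[0,0,0]},{"claw":0,"linear":[0,0,0],"angular":[0,0,0]},{"claw":0,"linear":[0,0,0],"angular":[0,0,0]}]}}

```text
clock: 18.87
position: [0.6624, 0.2185, 0.2141]
orientation: [[0.862, 0.507, -0.0], [0.507, -0.862, -0.0], [-0.0, 0.0, -1.0]]
contact_force: [-1.1, 0.7, -0.2]
opening: 0.001
finger_force: 0.0
```

```bash
cat >> h.py <<'E'
TT=(.42,.72,-.2,.15)
def table(box=TT,dz=.035):
    look([('gear','orange',dz+.04,.12,box),('gd','orange',dz+.006,dz+.023,box),('brk','green',dz+.04,.12,box),('bfoot','green',dz+.003,dz+.013,box),('red','red',.075,.12,TT)])
E
python3 - <<'E'
from h import *
table()
go(.664,.216,.18,-60)
E
```

```text
top gear (array([610.7, -66.9]), array([29.2, 29.4]), 1.4, 96, np.float64(91.7))
top gd (array([610.8, -65. ]), array([71. , 70.1]), 54.1, 315, np.float64(49.3))
top brk (array([515.4, -57.6]), array([67.6, 14. ]), 30.4, 115, np.float64(93.6))
top bfoot (array([516.2, -56.3]), array([66.9, 46.6]), 30.2, 211, np.float64(43.4))
top red (array([583.6,  97.1]), array([8.7, 9.1]), 2.9, 14, np.float64(97.1))
side gear (array([605.7, -70.4]), array([31.1, 32.4]), 25.3, 104, np.float64(90.9))
side gd (array([606.9, -71.8]), array([70.1, 74. ]), 82.5, 268, np.float64(50.6))
side brk (array([509.4, -59.2]), array([67.7, 19.6]), 32.7, 148, np.float64(90.3))
side bfoot (array([513.6, -61. ]), array([71.9, 49.4]), 27.7, 149, np.float64(44.3))
side red (array([581.9,  98.6]), array([12.9, 12.8]), 74.3, 19, np.float64(94.2))
t19.0 p [661.9 216.8 214.1] phi -59.6 tilt [-0.0006  0.0002] open 0.00 F 0.0 j1 14 j6 73 | turn rad 0.006 shift [0.14 0.17 3.41] fc [ 0.1 -0.6 -1. ]
```

Call:
{"fn": "play_rows", "kwargs": {"motion": [{"claw":0,"linear":[0.1,0.1,1],"angular":[0,0,0]},{"claw":0,"linear":[0,0,1.2],"angular":[0,0,0]},{"claw":0,"linear":[0,0,0.7],"angular":[0,0,0]},{"claw":0,"linear":[0,0,0.2],"angular":[0,0,0]},{"claw":0,"linear":[0,0,0],"angular":[0,0,0]},{"claw":0,"linear":[0,0,0],"angular":[0,0,0]},{"claw":0,"linear":[0,0,0],"angular":[0,0,0]}]}}

```text
clock: 19.55
position: [0.6638, 0.2168, 0.1835]
orientation: [[0.863, 0.505, 0.001], [0.505, -0.863, 0.0], [0.001, 0.0, -1.0]]
contact_force: [1.2, -0.5, -1.3]
opening: 0.001
finger_force: 0.0
```

Call:
{"fn": "play_rows", "kwargs": {"motion": [{"claw":0,"linear":[0,0,0.3],"angular":[0,0,0]},{"claw":0,"linear":[0,0,0.3],"angular":[0,0,0]},{"claw":0,"linear":[0,0,0.3],"angular":[0,0,0]},{"claw":0,"linear":[0,0,0.2],"angular":[0,0,0]},{"claw":0,"linear":[0,0,0],"angular":[0,0,0]},{"claw":0,"linear":[0,0,0],"angular":[0,0,0]}]}}

```text
clock: 20.05
position: [0.6641, 0.217, 0.1731]
orientation: [[0.863, 0.505, 0.002], [0.505, -0.863, 0.0], [0.002, 0.0, -1.0]]
contact_force: [0.2, -0.2, 4.7]
opening: 0.005
finger_force: 2.5
```

Contact at 4.7 N, nearly down. I push a little further, hold, then lift.

Call:
{"fn": "play_rows", "kwargs": {"motion": [{"claw":0,"linear":[0,0,0.2],"angular":[0,0,0]},{"claw":0,"linear":[0,0,0.2],"angular":[0,0,0]},{"claw":0,"linear":[0,0,0],"angular":[0,0,0]},{"claw":0,"linear":[0,0,0],"angular":[0,0,0]},{"claw":0,"linear":[0,0,0],"angular":[0,0,0]},{"claw":0,"linear":[0,0,0],"angular":[0,0,0]}]}}

```text
clock: 20.55
position: [0.6642, 0.217, 0.1707]
orientation: [[0.863, 0.505, 0.002], [0.505, -0.863, 0.0], [0.002, 0.001, -1.0]]
contact_force: [-2.4, -1.0, 9.9]
opening: -0.002
finger_force: 4.8
```

Call:
{"fn": "play_rows", "kwargs": {"motion": [{"claw":0,"linear":[0,0,-1],"angular":[0,0,0]},{"claw":0,"linear":[0,0,-2],"angular":[0,0,0]},{"claw":0,"linear":[0,0,-1.5],"angular":[0,0,0]},{"claw":0,"linear":[0,0,0],"angular":[0,0,0]},{"claw":0,"linear":[0,0,0],"angular":[0,0,0]}]}}

```text
clock: 20.97
position: [0.6641, 0.217, 0.2142]
orientation: [[0.863, 0.505, 0.002], [0.505, -0.863, 0.0], [0.002, 0.001, -1.0]]
contact_force: [0.2, 0.1, 0.1]
opening: 0.002
finger_force: 0.0
```

```bash
python3 - <<'E'
from h import *
go(.584,.0975,.16,20)
table()
look([('cap','red',.13,.175,(.6,.75,.1,.3))])
E
```

```text
t21.0 p [664.1 217.  214.2] phi -59.6 tilt [0.002  0.0006] open 0.00 F 0.0 j1 14 j6 73 | turn rad -1.390 shift [ -8.49 -11.61   5.42] fc [0.2 0.1 0.1]
top gear (array([610.8, -66.7]), array([29.5, 29.6]), 48.9, 95, np.float64(90.9))
top gd (array([611.6, -65.3]), array([71.2, 70.7]), 47.0, 319, np.float64(49.3))
top brk (array([515.5, -57.5]), array([68.1, 14. ]), 30.4, 115, np.float64(92.9))
top bfoot (array([516.6, -56.4]), array([67. , 46.8]), 29.2, 213, np.float64(43.6))
top red (array([583.3,  96.8]), array([8.7, 8.8]), 88.5, 15, np.float64(97.4))
side gear (array([608. , -69.1]), array([32. , 30.9]), 51.2, 99, np.float64(90.7))
side gd (array([606.5, -73.5]), array([73.2, 73.5]), 85.8, 260, np.float64(50.5))
side brk (array([510.1, -61.7]), array([69.7, 17.7]), 25.4, 151, np.float64(90.8))
side bfoot (array([512.7, -59.9]), array([70.8, 49.6]), 30.4, 146, np.float64(44.1))
side red (array([581.5,  91.6]), array([15.3, 14.2]), 88.9, 19, np.float64(94.7))
top cap (array([662.1, 211.7]), array([23.8, 32.1]), 67.1, 78, np.float64(160.1))
side cap (array([659.2, 209.1]), array([26.8, 26.6]), 71.7, 78, np.float64(156.4))
```

Call:
{"fn": "play_rows", "kwargs": {"motion": [{"claw":5,"linear":[0,0,0],"angular":[0,0,-0.108]},{"claw":5,"linear":[0,0,0],"angular":[0,0,-0.108]},{"claw":5,"linear":[0,0,0],"angular":[0,0,-0.108]},{"claw":5,"linear":[0,0,0],"angular":[0,0,-0.106]},{"claw":5,"linear":[0,0,0],"angular":[0,0,0]},{"claw":5,"linear":[0,0,0],"angular":[0,0,0]}]}}

```text
clock: 21.67
position: [0.6632, 0.2168, 0.2119]
orientation: [[0.576, 0.818, -0.002], [0.818, -0.576, -0.0], [-0.001, -0.001, -1.0]]
contact_force: [-0.1, -1.2, 0.2]
opening: 0.588
finger_force: 0.0
```

```bash
python3 - <<'E'
from h import *
go(.5835,.097,.15,-35)
E
```

```text
t21.7 p [663.2 216.8 211.9] phi -35.2 tilt [-0.0013 -0.0011] open 0.59 F 0.0 j1 14 j6 49 | turn rad -0.003 shift [-14.38   0.34   6.19] fc [-0.1 -1.2  0.2]
```

Call:
{"fn": "play_rows", "kwargs": {"motion": [{"claw":5,"linear":[-1.5,0,0],"angular":[0,0,0]},{"claw":5,"linear":[-2.5,0.1,0],"angular":[0,0,0]},{"claw":5,"linear":[-3,0.1,0],"angular":[0,0,0]},{"claw":5,"linear":[-3,0.1,0],"angular":[0,0,0]},{"claw":5,"linear":[-2.5,0,0],"angular":[0,0,0]},{"claw":5,"linear":[-1.9,0,0],"angular":[0,0,0]},{"claw":5,"linear":[0,0,2],"angular":[0,0,0]},{"claw":5,"linear":[0,0,2],"angular":[0,0,0]},{"claw":5,"linear":[0,0,1.8],"angular":[0,0,0]},{"claw":5,"linear":[0,0,0],"angular":[0,0,0]},{"claw":5,"linear":[0,0,0],"angular":[0,0,0]}]}}

```text
clock: 22.58
position: [0.5825, 0.0971, 0.1537]
orientation: [[0.575, 0.818, -0.003], [0.818, -0.575, -0.0], [-0.002, -0.002, -1.0]]
contact_force: [0.7, -0.7, 0.6]
opening: 0.589
finger_force: 0.0
```

```bash
python3 - <<'E'
from h import *
go(.5837,.0972,.083,-35)
E
```

```text
t22.6 p [582.5  97.1 153.7] phi -35.1 tilt [-0.002  -0.0024] open 0.59 F 0.0 j1 4 j6 39 | turn rad -0.002 shift [0.08 0.1  7.07] fc [ 0.7 -0.7  0.6]
```

Call:
{"fn": "play_rows", "kwargs": {"motion": [{"claw":5,"linear":[0.05,0.05,0],"angular":[0,0,0.087]},{"claw":5,"linear":[0,0,1],"angular":[0,0,0.087]},{"claw":5,"linear":[0,0,2],"angular":[0,0,0]},{"claw":5,"linear":[0,0,2],"angular":[0,0,0]},{"claw":5,"linear":[0,0,1.5],"angular":[0,0,0]},{"claw":5,"linear":[0,0,0.5],"angular":[0,0,0]},{"claw":5,"linear":[0,0,0],"angular":[0,0,0]},{"claw":5,"linear":[0,0,0],"angular":[0,0,0]}]}}

```text
clock: 23.25
position: [0.5851, 0.0975, 0.0865]
orientation: [[0.707, 0.707, 0.002], [0.707, -0.707, 0.0], [0.001, 0.001, -1.0]]
contact_force: [0.4, 0.3, 0.4]
opening: 0.589
finger_force: 0.0
```

Call:
{"fn": "play_rows", "kwargs": {"motion": [{"claw":1,"linear":[0,0,0],"angular":[0,0,0]},{"claw":1,"linear":[0,0,0],"angular":[0,0,0]},{"claw":1,"linear":[0,0,0],"angular":[0,0,0]},{"claw":1,"linear":[0,0,0],"angular":[0,0,0]},{"claw":1,"linear":[0,0,0],"angular":[0,0,0]},{"claw":1,"linear":[0,0,0],"angular":[0,0,0]}], "grip_force": 25}}

```text
clock: 23.75
position: [0.5839, 0.0987, 0.0867]
orientation: [[0.707, 0.707, -0.001], [0.707, -0.707, 0.003], [0.001, -0.002, -1.0]]
contact_force: [-5.1, 3.6, 6.8]
opening: 0.175
finger_force: 25.1
```

```bash
python3 - <<'E'
from h import *
go(.5837,.0972,.083,-45)
E
```

```text
t23.8 p [583.9  98.7  86.7] phi -45.0 tilt [ 0.0012 -0.0024] open 0.17 F 25.1 j1 4 j6 49 | turn rad 0.000 shift [-0.12  0.09  0.37] fc [-5.1  3.6  6.8]
```

Call:
{"fn": "play_rows", "kwargs": {"motion": [{"claw":1,"linear":[-0.27,-0.31,0],"angular":[0,0,-0.033]},{"claw":1,"linear":[-0.54,-0.62,0],"angular":[0,0,-0.0654]},{"claw":1,"linear":[-0.54,-0.62,0],"angular":[0,0,-0.0654]},{"claw":1,"linear":[-0.54,-0.62,0],"angular":[0,0,-0.0654]},{"claw":1,"linear":[-0.54,-0.62,0],"angular":[0,0,-0.0654]},{"claw":1,"linear":[-0.54,-0.62,0],"angular":[0,0,-0.0654]},{"claw":1,"linear":[-0.54,-0.62,0],"angular":[0,0,-0.0654]},{"claw":1,"linear":[-0.54,-0.62,0],"angular":[0,0,-0.0654]}]}}

```text
clock: 24.42
position: [0.5238, 0.0906, 0.0867]
orientation: [[0.288, 0.958, 0.001], [0.958, -0.288, 0.005], [0.005, 0.0, -1.0]]
contact_force: [-2.2, 7.8, 6.0]
opening: 0.176
finger_force: 25.3
```

```bash
cat >> h.py <<'E'
def turn(c=(.5707,-.0272)):
    st=status.state();p=np.array(st['position'])[:2]-c;go(*st['position'])
    print('knob th',round(np.degrees(np.arctan2(p[1],p[0]))%360,1),'r',np.round(np.linalg.norm(p)*1000,1))
E
python3 -c "
from h import *
turn()"
```

```text
t24.4 p [523.8  90.6  86.7] phi -16.7 tilt [0.0049 0.    ] open 0.18 F 25.3 j1 4 j6 20 | turn rad 0.000 shift [0. 0. 0.] fc [-2.2  7.8  6. ]
knob th 111.7 r 126.8
```

Call:
{"fn": "play_rows", "kwargs": {"motion": [{"claw":1,"linear":[-0.54,-0.62,0],"angular":[0,0,-0.0654]},{"claw":1,"linear":[-0.54,-0.62,0],"angular":[0,0,-0.0654]},{"claw":1,"linear":[-0.54,-0.62,0],"angular":[0,0,-0.0654]},{"claw":1,"linear":[-0.54,-0.62,0],"angular":[0,0,-0.0654]},{"claw":1,"linear":[-0.54,-0.62,0],"angular":[0,0,-0.0654]},{"claw":1,"linear":[-0.54,-0.62,0],"angular":[0,0,-0.0654]},{"claw":1,"linear":[-0.54,-0.62,0],"angular":[0,0,-0.0654]},{"claw":1,"linear":[-0.54,-0.62,0],"angular":[0,0,-0.0654]},{"claw":1,"linear":[-0.54,-0.62,0],"angular":[0,0,-0.0654]},{"claw":1,"linear":[-0.54,-0.62,0],"angular":[0,0,-0.0654]},{"claw":1,"linear":[-0.54,-0.62,0],"angular":[0,0,-0.0654]},{"claw":1,"linear":[-0.54,-0.62,0],"angular":[0,0,-0.0654]}]}}

```text
clock: 25.42
position: [0.454, 0.022, 0.0866]
orientation: [[-0.474, 0.88, -0.004], [0.88, 0.474, 0.003], [0.005, -0.002, -1.0]]
contact_force: [-9.5, 5.4, 12.4]
opening: 0.181
finger_force: 26.1
```

```bash
python3 -c "
from h import *
turn()"
```

```text
t25.4 p [454.   22.   86.6] phi 28.3 tilt [ 0.005  -0.0019] open 0.18 F 26.1 j1 -4 j6 -32 | turn rad 0.000 shift [0. 0. 0.] fc [-9.5  5.4 12.4]
knob th 157.1 r 126.6
```

Call:
{"fn": "play_rows", "kwargs": {"motion": [{"claw":1,"linear":[-0.42,-0.71,-0.1],"angular":[0,0,-0.0654]},{"claw":1,"linear":[-0.54,-0.62,0],"angular":[0,0,-0.0654]},{"claw":1,"linear":[-0.54,-0.62,0],"angular":[0,0,-0.0654]},{"claw":1,"linear":[-0.53,-0.63,0],"angular":[0,0,-0.0654]},{"claw":1,"linear":[-0.53,-0.63,0],"angular":[0,0,-0.0654]},{"claw":1,"linear":[-0.53,-0.63,0],"angular":[0,0,-0.0654]},{"claw":1,"linear":[-0.53,-0.63,0],"angular":[0,0,-0.0654]},{"claw":1,"linear":[-0.53,-0.63,0],"angular":[0,0,-0.0654]},{"claw":1,"linear":[-0.53,-0.63,0],"angular":[0,0,-0.0654]},{"claw":1,"linear":[-0.53,-0.63,0],"angular":[0,0,-0.0654]},{"claw":1,"linear":[-0.53,-0.63,0],"angular":[0,0,-0.0654]},{"claw":1,"linear":[-0.53,-0.63,0],"angular":[0,0,-0.0654]}]}}

```text
clock: 26.42
position: [0.4541, -0.0751, 0.0867]
orientation: [[-0.958, 0.288, 0.005], [0.288, 0.958, 0.001], [-0.005, 0.002, -1.0]]
contact_force: [6.8, 4.5, -4.8]
opening: 0.178
finger_force: 24.8
```

```bash
python3 -c "
from h import *
turn()"
```

```text
t26.4 p [454.1 -75.1  86.7] phi 73.2 tilt [-0.0046  0.002 ] open 0.18 F 24.8 j1 -16 j6 -89 | turn rad 0.000 shift [0. 0. 0.] fc [ 6.8  4.5 -4.8]
knob th 202.3 r 126.0
```

Call:
{"fn": "play_rows", "kwargs": {"motion": [{"claw":1,"linear":[-0.61,-0.56,0],"angular":[0,0,-0.0654]},{"claw":1,"linear":[-0.54,-0.62,0],"angular":[0,0,-0.0654]},{"claw":1,"linear":[-0.54,-0.62,0],"angular":[0,0,-0.0654]},{"claw":1,"linear":[-0.54,-0.62,0],"angular":[0,0,-0.0654]},{"claw":1,"linear":[-0.54,-0.62,0],"angular":[0,0,-0.0654]},{"claw":1,"linear":[-0.54,-0.62,0],"angular":[0,0,-0.0654]},{"claw":1,"linear":[-0.54,-0.62,0],"angular":[0,0,-0.0654]},{"claw":1,"linear":[-0.54,-0.62,0],"angular":[0,0,-0.0654]},{"claw":1,"linear":[-0.54,-0.62,0],"angular":[0,0,-0.0654]}]}}

```text
clock: 27.17
position: [0.5004, -0.131, 0.0867]
orientation: [[-0.956, -0.292, 0.002], [-0.292, 0.956, 0.001], [-0.002, 0.0, -1.0]]
contact_force: [1.4, 3.5, -1.3]
opening: 0.181
finger_force: 25.3
```

```bash
python3 -c "
from h import *
turn()"
```

```text
t27.2 p [ 500.4 -131.    86.7] phi 107.0 tilt [-0.0023  0.0003] open 0.18 F 25.3 j1 -21 j6 -128 | turn rad 0.000 shift [0. 0. 0.] fc [ 1.4  3.5 -1.3]
knob th 235.9 r 125.3
```

Call:
{"fn": "play_rows", "kwargs": {"motion": [{"claw":1,"linear":[-0.54,-0.62,0],"angular":[0,0,-0.0654]},{"claw":1,"linear":[-0.54,-0.62,0],"angular":[0,0,-0.0654]},{"claw":1,"linear":[-0.54,-0.62,0],"angular":[0,0,-0.0654]},{"claw":1,"linear":[-0.54,-0.62,0],"angular":[0,0,-0.0654]},{"claw":1,"linear":[-0.54,-0.62,0],"angular":[0,0,-0.0654]},{"claw":1,"linear":[-0.54,-0.62,0],"angular":[0,0,-0.0654]},{"claw":1,"linear":[-0.36,-0.41,0],"angular":[0,0,-0.043]},{"claw":1,"linear":[-0.18,-0.21,0],"angular":[0,0,-0.022]},{"claw":1,"linear":[0,0,0],"angular":[0,0,0]},{"claw":1,"linear":[0,0,0],"angular":[0,0,0]},{"claw":1,"linear":[0,0,0],"angular":[0,0,0]}]}}

```text
clock: 28.08
position: [0.553, -0.1509, 0.0867]
orientation: [[-0.732, -0.681, 0.001], [-0.681, 0.732, 0.001], [-0.002, -0.0, -1.0]]
contact_force: [0.0, 5.4, 2.4]
opening: 0.174
finger_force: 25.5
```

```bash
python3 -c "
from h import *
turn()"
```

```text
t28.1 p [ 553.  -150.9   86.7] phi 132.9 tilt [-0.0015 -0.0002] open 0.17 F 25.5 j1 -21 j6 -154 | turn rad 0.000 shift [0. 0. 0.] fc [0.  5.4 2.4]
knob th 261.9 r 125.0
```

Call:
{"fn": "play_rows", "kwargs": {"motion": [{"claw":5,"linear":[0,0,0],"angular":[0,0,0]},{"claw":5,"linear":[0,0,0],"angular":[0,0,0]},{"claw":5,"linear":[0,0,0],"angular":[0,0,0]},{"claw":5,"linear":[0,0,0],"angular":[0,0,0]},{"claw":5,"linear":[0,0,-1.5],"angular":[0,0,0]},{"claw":5,"linear":[0,0,-3],"angular":[0,0,0]},{"claw":5,"linear":[0,0,-3.5],"angular":[0,0,0]},{"claw":0,"linear":[0,0,-3],"angular":[0,0,0]},{"claw":0,"linear":[0,0,-2],"angular":[0,0,0]},{"claw":0,"linear":[0,0,0],"angular":[0,0,0]}]}}

```text
clock: 28.92
position: [0.5553, -0.1528, 0.2225]
orientation: [[-0.732, -0.682, 0.01], [-0.682, 0.732, -0.004], [-0.004, -0.01, -1.0]]
contact_force: [1.8, 0.1, 0.9]
opening: 0.163
finger_force: 0.0
```

Call:
{"fn": "play_rows", "kwargs": {"motion": [{"claw":0,"linear":[-3.31,1.93,0],"angular":[0,0,0]},{"claw":0,"linear":[-3.31,1.93,0],"angular":[0,0,0]},{"claw":0,"linear":[-3.31,1.93,0],"angular":[0,0,0]},{"claw":0,"linear":[-3.31,1.93,0],"angular":[0,0,0]},{"claw":0,"linear":[-3.31,1.93,0],"angular":[0,0,0]},{"claw":0,"linear":[-3.31,1.93,0],"angular":[0,0,0]},{"claw":0,"linear":[-3.31,1.93,0],"angular":[0,0,0]},{"claw":0,"linear":[-3.31,1.93,0],"angular":[0,0,0]},{"claw":0,"linear":[-3.31,1.93,0],"angular":[0,0,0]},{"claw":0,"linear":[-3.31,1.93,0],"angular":[0,0,0]},{"claw":0,"linear":[0,0,0],"angular":[0,0,0]},{"claw":0,"linear":[0,0,0],"angular":[0,0,0]}]}}

```text
clock: 29.92
position: [0.6626, 0.217, 0.2138]
orientation: [[-0.729, -0.684, -0.003], [-0.684, 0.729, -0.001], [0.003, 0.001, -1.0]]
contact_force: [0.2, -0.4, -0.3]
opening: -0.004
finger_force: 0.0
```

```bash
python3 -c "
from h import *
go(.664,.2165,.182)
table()"
```

```text
t29.9 p [662.6 217.  213.8] phi 133.2 tilt [0.0026 0.0009] open -0.00 F 0.0 j1 14 j6 -119 | turn rad 0.000 shift [-0.07 -0.14  3.18] fc [ 0.2 -0.4 -0.3]
top gear (array([530.6,  13.7]), array([29.4, 29.4]), 0.2, 96, np.float64(91.0))
top gd (array([531.4,  14.2]), array([70.9, 69.9]), 23.9, 319, np.float64(49.4))
top brk (array([626. ,   4.5]), array([68.3, 13.8]), 30.4, 113, np.float64(92.9))
top bfoot (array([626.8,   5.8]), array([67.6, 46.9]), 31.3, 218, np.float64(43.2))
top red (array([ 557.2, -148.9]), array([11.6, 11.8]), 88.9, 21, np.float64(98.4))
side gear (array([527.3,  11.3]), array([31.1, 29.8]), 22.1, 93, np.float64(91.4))
side gd (array([526.6,  12.4]), array([72.9, 70.4]), 73.4, 251, np.float64(50.7))
side brk (array([623. ,   1.5]), array([68.4, 20.5]), 24.8, 141, np.float64(88.5))
side bfoot (array([622.6,   5.1]), array([71.4, 54.7]), 31.1, 132, np.float64(44.2))
side red (array([ 553.3, -151.5]), array([14.4, 15.5]), 41.7, 33, np.float64(95.8))
```

Call:
{"fn": "play_rows", "kwargs": {"motion": [{"claw":0,"linear":[-0.05,-0.1,1],"angular":[0,0,0]},{"claw":0,"linear":[0,0,1.2],"angular":[0,0,0]},{"claw":0,"linear":[0,0,0.7],"angular":[0,0,0]},{"claw":0,"linear":[0,0,0.2],"angular":[0,0,0]},{"claw":0,"linear":[0,0,0],"angular":[0,0,0]},{"claw":0,"linear":[0,0,0.3],"angular":[0,0,0]},{"claw":0,"linear":[0,0,0.3],"angular":[0,0,0]},{"claw":0,"linear":[0,0,0.3],"angular":[0,0,0]},{"claw":0,"linear":[0,0,0.2],"angular":[0,0,0]},{"claw":0,"linear":[0,0,0.2],"angular":[0,0,0]}]}}

```text
clock: 30.85
position: [0.6646, 0.215, 0.1731]
orientation: [[-0.731, -0.682, 0.001], [-0.682, 0.731, -0.0], [-0.001, -0.001, -1.0]]
contact_force: [-1.1, -1.0, 5.6]
opening: 0.004
finger_force: 2.5
```

Call:
{"fn": "play_rows", "kwargs": {"motion": [{"claw":0,"linear":[0,0,0.2],"angular":[0,0,0]},{"claw":0,"linear":[0,0,0],"angular":[0,0,0]},{"claw":0,"linear":[0,0,0],"angular":[0,0,0]},{"claw":0,"linear":[0,0,0],"angular":[0,0,0]},{"claw":0,"linear":[0,0,0],"angular":[0,0,0]}]}}

```text
clock: 31.27
position: [0.6646, 0.215, 0.1715]
orientation: [[-0.731, -0.682, 0.001], [-0.682, 0.731, 0.0], [-0.001, -0.001, -1.0]]
contact_force: [-1.1, -1.2, 6.3]
opening: 0.003
finger_force: 3.0
```

Call:
{"fn": "play_rows", "kwargs": {"motion": [{"claw":0,"linear":[0,0,-1],"angular":[0,0,0]},{"claw":0,"linear":[0,0,-2],"angular":[0,0,0]},{"claw":0,"linear":[0,0,-1.5],"angular":[0,0,0]},{"claw":0,"linear":[0,0,0],"angular":[0,0,0.114]},{"claw":5,"linear":[0,0,0],"angular":[0,0,0.114]},{"claw":8.5,"linear":[0,0,0],"angular":[0,0,0]},{"claw":8.5,"linear":[0,0,0],"angular":[0,0,0]}]}}

```text
clock: 31.85
position: [0.6641, 0.2151, 0.2152]
orientation: [[-0.865, -0.502, 0.0], [-0.502, 0.865, 0.0], [-0.0, 0.0, -1.0]]
contact_force: [0.2, 0.0, 0.2]
opening: 0.422
finger_force: 0.0
```

```bash
python3 -c "
from h import *
table()
go(.5305,.0135,.18,120)
go(.626,.0045,.18,120)"
```

```text
top gear (array([530.7,  13.8]), array([29.1, 29.3]), 89.7, 98, np.float64(90.6))
top gd (array([530.7,  14.8]), array([70.1, 68.9]), 22.8, 316, np.float64(49.6))
top brk (array([625.9,   4.5]), array([67.9, 13.8]), 30.4, 113, np.float64(93.6))
top bfoot (array([627.4,   6.1]), array([67.7, 46.8]), 31.4, 219, np.float64(43.4))
top red (array([ 557.6, -148.9]), array([11.7, 12. ]), 89.9, 21, np.float64(96.1))
side gear (array([527.2,  11.3]), array([32.3, 30.4]), 13.3, 94, np.float64(90.9))
side gd (array([526.6,   9.2]), array([74.2, 71.6]), 83.4, 240, np.float64(50.7))
side brk (array([624. ,   2.8]), array([72.1, 15.8]), 29.2, 133, np.float64(89.5))
side bfoot (array([624.9,   1.7]), array([73.9, 50.3]), 29.5, 136, np.float64(44.1))
side red (array([ 554.7, -151.4]), array([15.9, 17.4]), 32.6, 32, np.float64(95.5))
t31.9 p [664.  215.  214.8] phi 120.1 tilt [0.0004 0.0002] open 0.59 F 0.0 j1 14 j6 -107 | turn rad 0.001 shift [ 21.64 -10.78   3.48] fc [ 0.3 -0.2  0.5]
t31.9 p [664.  215.  214.8] phi 120.1 tilt [0.0004 0.0002] open 0.59 F 0.0 j1 14 j6 -107 | turn rad 0.001 shift [ 13.82 -16.33   3.48] fc [ 0.3 -0.2  0.5]
```

Call:
{"fn": "play_rows", "kwargs": {"motion": [{"claw":8.5,"linear":[1,-1.2,0.3],"angular":[0,0,0]},{"claw":8.5,"linear":[2,-2.4,0.5],"angular":[0,0,0]},{"claw":8.5,"linear":[2.4,-2.9,0.6],"angular":[0,0,0]},{"claw":8.5,"linear":[2.4,-2.9,0.6],"angular":[0,0,0]},{"claw":8.5,"linear":[2.4,-2.9,0.6],"angular":[0,0,0]},{"claw":8.5,"linear":[2.2,-2.5,0.6],"angular":[0,0,0]},{"claw":8.5,"linear":[1.4,-1.5,0.3],"angular":[0,0,0]},{"claw":8.5,"linear":[0,0,0],"angular":[0,0,0]},{"claw":8.5,"linear":[0,0,0],"angular":[0,0,0]},{"claw":8.5,"linear":[0,0,0],"angular":[0,0,0]}]}}

```text
clock: 32.78
position: [0.6259, 0.0049, 0.1801]
orientation: [[-0.866, -0.499, 0.0], [-0.499, 0.866, 0.0], [-0.0, 0.0, -1.0]]
contact_force: [0.5, 0.0, 0.3]
opening: 0.997
finger_force: 0.0
```

```bash
python3 -c "
from h import *
go(.626,.0045,.074,120)"
```

```text
t32.8 p [625.9   4.9 180.1] phi 120.0 tilt [-0.0003  0.0002] open 1.00 F 0.0 j1 -4 j6 -124 | turn rad -0.001 shift [ 1.000e-02 -4.000e-02  1.061e+01] fc [0.5 0.  0.3]
```

Call:
{"fn": "play_rows", "kwargs": {"motion": [{"claw":8.5,"linear":[0,0,2],"angular":[0,0,0]},{"claw":8.5,"linear":[0,0,2.5],"angular":[0,0,0]},{"claw":8.5,"linear":[0,0,2.5],"angular":[0,0,0]},{"claw":8.5,"linear":[0,0,2.2],"angular":[0,0,0]},{"claw":8.5,"linear":[0,0,1.3],"angular":[0,0,0]},{"claw":8.5,"linear":[0,0,0],"angular":[0,0,0]},{"claw":8.5,"linear":[0,0,0],"angular":[0,0,0]}]}}

```text
clock: 33.37
position: [0.6259, 0.0057, 0.0748]
orientation: [[-0.866, -0.5, -0.001], [-0.5, 0.866, 0.0], [0.001, 0.001, -1.0]]
contact_force: [-0.7, -0.5, 0.2]
opening: 0.993
finger_force: 0.0
```

Call:
{"fn": "play_rows", "kwargs": {"motion": [{"claw":0.8,"linear":[0,0,0],"angular":[0,0,0]},{"claw":0.8,"linear":[0,0,0],"angular":[0,0,0]},{"claw":0.8,"linear":[0,0,0],"angular":[0,0,0]},{"claw":0.8,"linear":[0,0,0],"angular":[0,0,0]},{"claw":0.8,"linear":[0,0,0],"angular":[0,0,0]},{"claw":0.8,"linear":[0,0,0],"angular":[0,0,0]},{"claw":0.8,"linear":[0,0,0],"angular":[0,0,0]},{"claw":0.8,"linear":[0,0,0],"angular":[0,0,0]},{"claw":0.8,"linear":[0,0,0],"angular":[0,0,0]},{"claw":0.8,"linear":[0,0,0],"angular":[0,0,0]}], "grip_force": 60}}

```text
clock: 34.2
position: [0.6263, 0.0048, 0.0756]
orientation: [[-0.867, -0.499, 0.001], [-0.499, 0.867, -0.0], [-0.001, -0.001, -1.0]]
contact_force: [-0.6, 0.3, 4.2]
opening: 0.155
finger_force: 58.8
```

Call:
{"fn": "play_rows", "kwargs": {"motion": [{"claw":0.8,"linear":[0,0,-1],"angular":[0,0,0]},{"claw":0.8,"linear":[0,0,-2],"angular":[0,0,0]},{"claw":0.8,"linear":[0,0,-2.5],"angular":[0,0,0]},{"claw":0.8,"linear":[0,0,-2.5],"angular":[0,0,0]},{"claw":0.8,"linear":[0,0,-2],"angular":[0,0,0]},{"claw":0.8,"linear":[0,0,0],"angular":[0,0,0]},{"claw":0.8,"linear":[0,0,0],"angular":[0,0,0]}]}}

```text
clock: 34.78
position: [0.6265, 0.0049, 0.1765]
orientation: [[-0.866, -0.499, 0.003], [-0.499, 0.866, -0.0], [-0.002, -0.001, -1.0]]
contact_force: [0.0, 0.1, -2.1]
opening: 0.157
finger_force: 58.3
```

```bash
python3 -c "
from h import *
go(.512,.3,.15,120)"
```

```text
t34.8 p [626.5   4.9 176.5] phi 119.9 tilt [-0.0022 -0.0015] open 0.16 F 58.3 j1 -4 j6 -124 | turn rad -0.001 shift [-4.84 31.28  2.65] fc [ 0.   0.1 -2.1]
```

Call:
{"fn": "play_rows", "kwargs": {"motion": [{"claw":0.8,"linear":[-0.2,1.4,0],"angular":[0,0,0]},{"claw":0.8,"linear":[-0.4,2.6,0],"angular":[0,0,0]},{"claw":0.8,"linear":[-0.5,3.3,0.3],"angular":[0,0,0]},{"claw":0.8,"linear":[-0.5,3.3,0.4],"angular":[0,0,0]},{"claw":0.8,"linear":[-0.5,3.3,0.4],"angular":[0,0,0]},{"claw":0.8,"linear":[-0.5,3.3,0.4],"angular":[0,0,0]},{"claw":0.8,"linear":[-0.5,3.3,0.4],"angular":[0,0,0]},{"claw":0.8,"linear":[-0.5,3.3,0.4],"angular":[0,0,0]},{"claw":0.8,"linear":[-0.5,3.3,0.4],"angular":[0,0,0]},{"claw":0.8,"linear":[-0.5,2.6,0],"angular":[0,0,0]},{"claw":0.8,"linear":[-0.2,1.4,0],"angular":[0,0,0]},{"claw":0.8,"linear":[0,0,0],"angular":[0,0,0]}]}}

```text
clock: 35.78
position: [0.5097, 0.3005, 0.146]
orientation: [[-0.865, -0.502, -0.004], [-0.502, 0.865, -0.001], [0.004, 0.001, -1.0]]
contact_force: [-0.2, 0.2, -0.2]
opening: 0.157
finger_force: 58.5
```

Call:
{"fn": "play_rows", "kwargs": {"motion": [{"claw":0.8,"linear":[0,0,0],"angular":[0,0,0]},{"claw":0.8,"linear":[0,0,2],"angular":[0,0,0]},{"claw":0.8,"linear":[0,0,2.5],"angular":[0,0,0]},{"claw":0.8,"linear":[0,0,2.5],"angular":[0,0,0]},{"claw":0.8,"linear":[0,0,1.5],"angular":[0,0,0]},{"claw":0.8,"linear":[0,0,0.6],"angular":[0,0,0]},{"claw":0.8,"linear":[0,0,0.2],"angular":[0,0,0]},{"claw":0.8,"linear":[0,0,0],"angular":[0,0,0]},{"claw":0.8,"linear":[0,0,0],"angular":[0,0,0]},{"claw":0.8,"linear":[0,0,0],"angular":[0,0,0]}]}}

```text
clock: 36.62
position: [0.5135, 0.2986, 0.0567]
orientation: [[-0.867, -0.499, 0.003], [-0.499, 0.867, 0.001], [-0.003, -0.0, -1.0]]
contact_force: [0.5, 0.0, -0.4]
opening: 0.157
finger_force: 58.5
```

```bash
python3 -c "
from h import *
go(.512,.3,.0456,120)"
```

```text
t36.6 p [513.5 298.6  56.7] phi 119.9 tilt [-0.0028 -0.0003] open 0.16 F 58.5 j1 25 j6 -95 | turn rad -0.001 shift [0.06 0.2  1.11] fc [ 0.5  0.  -0.4]
```

Call:
{"fn": "play_rows", "kwargs": {"motion": [{"claw":0.8,"linear":[0,0,0.5],"angular":[0,0,0]},{"claw":0.8,"linear":[0,0,0.3],"angular":[0,0,0]},{"claw":0.8,"linear":[0,0,0.2],"angular":[0,0,0]},{"claw":0.8,"linear":[0,0,0],"angular":[0,0,0]},{"claw":0.8,"linear":[0,0,0],"angular":[0,0,0]},{"claw":0.8,"linear":[0,0,0],"angular":[0,0,0]}]}}

```text
clock: 37.12
position: [0.5126, 0.2986, 0.0456]
orientation: [[-0.866, -0.499, 0.001], [-0.499, 0.866, 0.0], [-0.001, -0.0, -1.0]]
contact_force: [-1.3, -0.3, 4.1]
opening: 0.157
finger_force: 59.0
```

Call:
{"fn": "play_rows", "kwargs": {"motion": [{"claw":0.8,"linear":[0,0,0.1],"angular":[0,0,0]},{"claw":0.8,"linear":[0,0,0.1],"angular":[0,0,0]},{"claw":0.8,"linear":[0,0,0],"angular":[0,0,0]},{"claw":0.8,"linear":[0,0,0],"angular":[0,0,0]}]}}

```text
clock: 37.45
position: [0.5126, 0.2986, 0.0456]
orientation: [[-0.866, -0.499, -0.0], [-0.499, 0.866, -0.0], [0.0, -0.0, -1.0]]
contact_force: [-7.3, -3.7, 15.8]
opening: 0.159
finger_force: 61.0
```

Contact on the floor. I release, lift, and go to the gear.

Call:
{"fn": "play_rows", "kwargs": {"motion": [{"claw":6,"linear":[0,0,-0.2],"angular":[0,0,0]},{"claw":6,"linear":[0,0,0],"angular":[0,0,0]},{"claw":6,"linear":[0,0,0],"angular":[0,0,0]},{"claw":6,"linear":[0,0,0],"angular":[0,0,0]},{"claw":8.5,"linear":[0,0,-1],"angular":[0,0,0]},{"claw":8.5,"linear":[0,0,-3],"angular":[0,0,0]},{"claw":8.5,"linear":[0,0,-3.5],"angular":[0,0,0]},{"claw":8.5,"linear":[0,0,-3.5],"angular":[0,0,0]},{"claw":8.5,"linear":[0,0,-2],"angular":[0,0,0]},{"claw":8.5,"linear":[0,0,0],"angular":[0,0,0]}]}}

```text
clock: 38.28
position: [0.5155, 0.2999, 0.1825]
orientation: [[-0.866, -0.499, 0.011], [-0.499, 0.866, 0.005], [-0.012, -0.001, -1.0]]
contact_force: [0.4, -0.3, 0.1]
opening: 0.988
finger_force: 0.0
```

```bash
python3 -c "
from h import *
table()
look([('brk','green',.045,.08,(.3,.62,.15,.45)),('bfoot','green',.008,.018,(.3,.62,.15,.45))])
go(.5305,.0135,.175,120)"
```

```text
top gear (array([530.4,  13.8]), array([29.6, 29.4]), 87.5, 96, np.float64(91.4))
top gd (array([532.2,  14.6]), array([70.3, 70.6]), 76.4, 325, np.float64(49.3))
top brk 0
top bfoot 0
top red (array([ 557.2, -148.9]), array([11.7, 11.6]), 1.3, 21, np.float64(97.7))
side gear (array([526.4,  13.3]), array([27.7, 29.7]), 20.1, 95, np.float64(91.1))
side gd (array([527.5,   9.6]), array([67.6, 73.3]), 76.6, 244, np.float64(50.9))
side brk 0
side bfoot 0
side red (array([ 553.3, -152. ]), array([12.9, 11.3]), 71.9, 26, np.float64(95.2))
top brk (array([508.3, 294.6]), array([58.9, 14.5]), 29.9, 126, np.float64(63.2))
top bfoot (array([514.4, 299. ]), array([69.8, 48. ]), 28.9, 148, np.float64(13.5))
side brk (array([508.4, 295. ]), array([67.4, 20.7]), 30.5, 118, np.float64(59.7))
side bfoot (array([511.9, 294.4]), array([70.4, 47.7]), 24.4, 95, np.float64(14.5))
t38.5 p [511.4 297.9 173.5] phi 119.9 tilt [0.0026 0.0002] open 0.99 F 0.0 j1 25 j6 -95 | turn rad -0.001 shift [ 12.57 -25.58  -0.15] fc [-0.2  0.4  0.3]
```

Call:
{"fn": "play_rows", "kwargs": {"motion": [{"claw":8.5,"linear":[1.26,-2.56,0],"angular":[0,0,0]},{"claw":8.5,"linear":[1.26,-2.56,0],"angular":[0,0,0]},{"claw":8.5,"linear":[1.26,-2.56,0],"angular":[0,0,0]},{"claw":8.5,"linear":[1.26,-2.56,0],"angular":[0,0,0]},{"claw":8.5,"linear":[1.26,-2.56,0],"angular":[0,0,0]},{"claw":8.5,"linear":[1.26,-2.56,0],"angular":[0,0,0]},{"claw":8.5,"linear":[1.26,-2.56,0],"angular":[0,0,0]},{"claw":8.5,"linear":[1.26,-2.56,0],"angular":[0,0,0]},{"claw":8.5,"linear":[1.26,-2.56,0],"angular":[0,0,0]},{"claw":8.5,"linear":[1.26,-2.56,0],"angular":[0,0,0]},{"claw":8.5,"linear":[0,0,0],"angular":[0,0,0]},{"claw":8.5,"linear":[0,0,0],"angular":[0,0,0]}]}}

```text
clock: 39.48
position: [0.5298, 0.0126, 0.173]
orientation: [[-0.868, -0.497, -0.004], [-0.497, 0.868, 0.001], [0.003, 0.002, -1.0]]
contact_force: [-0.2, 0.1, -0.4]
opening: 0.996
finger_force: 0.0
```

```bash
python3 -c "
from h import *
snap('top')
go(.5305,.0135,.074,120)"
```

```text
t39.5 p [529.9  13.5 173.3] phi 119.9 tilt [0.0024 0.0022] open 1.00 F 0.0 j1 -4 j6 -124 | turn rad -0.002 shift [-0.05 -0.03  9.93] fc [-0.1 -0.8 -0.3]
```

Call:
{"fn": "play_rows", "kwargs": {"motion": [{"claw":8.5,"linear":[0,0,2],"angular":[0,0,0]},{"claw":8.5,"linear":[0,0,2.5],"angular":[0,0,0]},{"claw":8.5,"linear":[0,0,2.5],"angular":[0,0,0]},{"claw":8.5,"linear":[0,0,2],"angular":[0,0,0]},{"claw":8.5,"linear":[0,0,0.8],"angular":[0,0,0]},{"claw":8.5,"linear":[0,0,0],"angular":[0,0,0]},{"claw":8.5,"linear":[0,0,0],"angular":[0,0,0]}]}}

```text
clock: 40.12
position: [0.5308, 0.0144, 0.0769]
orientation: [[-0.866, -0.5, -0.001], [-0.5, 0.866, 0.0], [0.001, 0.001, -1.0]]
contact_force: [-0.4, 0.2, 0.0]
opening: 0.997
finger_force: 0.0
```

Call:
{"fn": "play_rows", "kwargs": {"motion": [{"claw":2.5,"linear":[0,0,0],"angular":[0,0,0]},{"claw":2.5,"linear":[0,0,0],"angular":[0,0,0]},{"claw":2.5,"linear":[0,0,0],"angular":[0,0,0]},{"claw":2.5,"linear":[0,0,0],"angular":[0,0,0]},{"claw":2.5,"linear":[0,0,0],"angular":[0,0,0]},{"claw":2.5,"linear":[0,0,0],"angular":[0,0,0]},{"claw":2.5,"linear":[0,0,0],"angular":[0,0,0]},{"claw":2.5,"linear":[0,0,0],"angular":[0,0,0]}]}}

```text
clock: 40.78
position: [0.5318, 0.0135, 0.0782]
orientation: [[-0.867, -0.499, 0.002], [-0.499, 0.867, -0.0], [-0.002, -0.001, -1.0]]
contact_force: [-0.2, 0.1, 5.6]
opening: 0.354
finger_force: 59.6
```

Call:
{"fn": "play_rows", "kwargs": {"motion": [{"claw":2.5,"linear":[0,0,-1],"angular":[0,0,0]},{"claw":2.5,"linear":[0,0,-2],"angular":[0,0,0]},{"claw":2.5,"linear":[0,0,-2.5],"angular":[0,0,0]},{"claw":2.5,"linear":[0,0,-2.5],"angular":[0,0,0]},{"claw":2.5,"linear":[0,0,-2],"angular":[0,0,0]},{"claw":2.5,"linear":[0,0,0],"angular":[0,0,0]},{"claw":2.5,"linear":[0,0,0],"angular":[0,0,0]}]}}

```text
clock: 41.37
position: [0.5314, 0.0135, 0.1782]
orientation: [[-0.867, -0.499, 0.002], [-0.499, 0.867, -0.0], [-0.002, -0.001, -1.0]]
contact_force: [-1.0, 0.0, -1.2]
opening: 0.358
finger_force: 59.3
```

```bash
python3 -c "
from h import *
go(.418,.28,.15,120)"
```

```text
t41.4 p [531.4  13.5 178.2] phi 119.9 tilt [-0.0019 -0.0014] open 0.36 F 59.3 j1 -4 j6 -124 | turn rad -0.001 shift [-3.51 28.75  2.82] fc [-1.   0.  -1.2]
```

Call:
{"fn": "play_rows", "kwargs": {"motion": [{"claw":2.5,"linear":[-0.2,1.3,0],"angular":[0,0,0]},{"claw":2.5,"linear":[-0.3,2.4,0],"angular":[0,0,0]},{"claw":2.5,"linear":[-0.4,3,0.3],"angular":[0,0,0]},{"claw":2.5,"linear":[-0.4,3,0.4],"angular":[0,0,0]},{"claw":2.5,"linear":[-0.4,3,0.4],"angular":[0,0,0]},{"claw":2.5,"linear":[-0.4,3,0.4],"angular":[0,0,0]},{"claw":2.5,"linear":[-0.4,3,0.4],"angular":[0,0,0]},{"claw":2.5,"linear":[-0.4,3,0.4],"angular":[0,0,0]},{"claw":2.5,"linear":[-0.3,3,0.4],"angular":[0,0,0]},{"claw":2.5,"linear":[-0.2,2.4,0],"angular":[0,0,0]},{"claw":2.5,"linear":[-0.1,1.7,0],"angular":[0,0,0]},{"claw":2.5,"linear":[0,0,0],"angular":[0,0,0]}]}}

```text
clock: 42.37
position: [0.4141, 0.2825, 0.1474]
orientation: [[-0.865, -0.502, -0.005], [-0.502, 0.865, -0.001], [0.005, 0.001, -1.0]]
contact_force: [0.2, -0.1, -0.7]
opening: 0.355
finger_force: 59.5
```

Call:
{"fn": "play_rows", "kwargs": {"motion": [{"claw":2.5,"linear":[0,0,0],"angular":[0,0,0]},{"claw":2.5,"linear":[0,0,2],"angular":[0,0,0]},{"claw":2.5,"linear":[0,0,2.5],"angular":[0,0,0]},{"claw":2.5,"linear":[0,0,2.5],"angular":[0,0,0]},{"claw":2.5,"linear":[0,0,1.5],"angular":[0,0,0]},{"claw":2.5,"linear":[0,0,0.5],"angular":[0,0,0]},{"claw":2.5,"linear":[0,0,0.3],"angular":[0,0,0]},{"claw":2.5,"linear":[0,0,0],"angular":[0,0,0]},{"claw":2.5,"linear":[0,0,0],"angular":[0,0,0]},{"claw":2.5,"linear":[0,0,0],"angular":[0,0,0]}]}}

```text
clock: 43.2
position: [0.4185, 0.281, 0.0584]
orientation: [[-0.867, -0.499, 0.002], [-0.499, 0.867, 0.001], [-0.003, -0.0, -1.0]]
contact_force: [0.6, -0.5, -1.3]
opening: 0.358
finger_force: 59.5
```

```bash
python3 -c "
from h import *
go(.418,.28,.048,120)"
```

```text
t43.2 p [418.5 281.   58.4] phi 119.9 tilt [-0.0026 -0.0001] open 0.36 F 59.5 j1 28 j6 -92 | turn rad -0.001 shift [ 0.1  -0.06  1.04] fc [ 0.6 -0.5 -1.3]
```

Call:
{"fn": "play_rows", "kwargs": {"motion": [{"claw":2.5,"linear":[0,0,0.5],"angular":[0,0,0]},{"claw":2.5,"linear":[0,0,0.3],"angular":[0,0,0]},{"claw":2.5,"linear":[0,0,0.1],"angular":[0,0,0]},{"claw":2.5,"linear":[0,0,0.1],"angular":[0,0,0]},{"claw":2.5,"linear":[0,0,0],"angular":[0,0,0]},{"claw":2.5,"linear":[0,0,0],"angular":[0,0,0]},{"claw":2.5,"linear":[0,0,0],"angular":[0,0,0]}]}}

```text
clock: 43.78
position: [0.4175, 0.2807, 0.0482]
orientation: [[-0.866, -0.499, -0.001], [-0.499, 0.866, -0.001], [0.001, -0.0, -1.0]]
contact_force: [-5.1, -2.5, 8.4]
opening: 0.357
finger_force: 60.5
```

Call:
{"fn": "play_rows", "kwargs": {"motion": [{"claw":2.5,"linear":[0,0,0.1],"angular":[0,0,0]},{"claw":2.5,"linear":[0,0,0],"angular":[0,0,0]},{"claw":2.5,"linear":[0,0,0],"angular":[0,0,0]}]}}

```text
clock: 44.03
position: [0.4175, 0.2807, 0.0482]
orientation: [[-0.866, -0.499, -0.001], [-0.499, 0.866, -0.001], [0.002, -0.0, -1.0]]
contact_force: [-7.4, -4.7, 15.9]
opening: 0.361
finger_force: 61.1
```

Call:
{"fn": "play_rows", "kwargs": {"motion": [{"claw":8.5,"linear":[0,0,-0.2],"angular":[0,0,0]},{"claw":8.5,"linear":[0,0,0],"angular":[0,0,0]},{"claw":8.5,"linear":[0,0,0],"angular":[0,0,0]},{"claw":8.5,"linear":[0,0,0],"angular":[0,0,0]},{"claw":8.5,"linear":[0,0,0],"angular":[0,0,0]},{"claw":8.5,"linear":[0,0,-1],"angular":[0,0,0]},{"claw":8.5,"linear":[0,0,-3],"angular":[0,0,0]},{"claw":8.5,"linear":[0,0,-3.5],"angular":[0,0,0]},{"claw":5,"linear":[0,0,-3.5],"angular":[0,0,0]},{"claw":5,"linear":[0,0,-2],"angular":[0,0,-0.113]},{"claw":5,"linear":[0,0,0],"angular":[0,0,-0.113]},{"claw":5,"linear":[0,0,0],"angular":[0,0,0]}]}}

```text
clock: 45.03
position: [0.4186, 0.2813, 0.1811]
orientation: [[-0.731, -0.682, 0.004], [-0.682, 0.731, 0.002], [-0.005, -0.001, -1.0]]
contact_force: [-0.4, -0.2, 0.3]
opening: 0.588
finger_force: 0.0
```

```bash
cat >> h.py <<'E'
TR=(.3,.62,.15,.45)
def tray():
    look([('brk','green',.045,.08,TR),('bfoot','green',.008,.018,TR),('gear','orange',.045,.08,TR),('gd','orange',.011,.028,TR),('knob','red',.075,.12,TT),('post','any',.06,.12,(.5,.62,-.2,-.1)),('bottle','blue',.12,.16,(.6,.75,-.3,-.15))])
E
python3 -c "
from h import *
tray()
go(.5574,-.1505,.16,133)"
```

```text
top brk (array([512.3, 297.6]), array([68. , 16.5]), 30.2, 147, np.float64(62.5))
top bfoot (array([513.6, 298.7]), array([67.8, 48.2]), 31.0, 158, np.float64(13.7))
top gear (array([417.3, 278.9]), array([29.3, 31.6]), 23.1, 101, np.float64(60.9))
top gd (array([417.9, 279.2]), array([66.2, 67. ]), 10.2, 264, np.float64(19.4))
top knob (array([ 557.2, -149. ]), array([12.2, 11.6]), 2.0, 21, np.float64(96.4))
top post (array([ 556.9, -150.6]), array([12.8, 14.8]), 2.0, 29, np.float64(95.6))
top bottle (array([ 677.9, -219. ]), array([21.2, 21.7]), 17.7, 51, np.float64(140.1))
side brk (array([510.1, 296.2]), array([70.1, 21.6]), 32.7, 117, np.float64(58.8))
side bfoot (array([507., 297.]), array([65.7, 55.6]), 31.6, 84, np.float64(14.4))
side gear (array([414. , 277.4]), array([30.9, 27.5]), 79.5, 68, np.float64(60.6))
side gd (array([412.4, 273.3]), array([72.5, 72.8]), 72.1, 193, np.float64(21.1))
side knob (array([ 553. , -153.1]), array([14.7, 11.3]), 72.1, 27, np.float64(94.9))
side post (array([ 554.1, -152.4]), array([16.8, 15. ]), 72.5, 76, np.float64(82.8))
side bottle (array([ 672.9, -222.8]), array([26. , 21.6]), 66.9, 68, np.float64(139.7))
t45.1 p [417.2 280.5 178. ] phi 132.7 tilt [0.0005 0.0001] open 0.59 F 0.0 j1 28 j6 -105 | turn rad -0.005 shift [ 19.13 -41.08   1.8 ] fc [-0.9  0.1  0.3]
```

Call:
{"fn": "play_rows", "kwargs": {"motion": [{"claw":5,"linear":[1.37,-2.93,0],"angular":[0,0,0]},{"claw":5,"linear":[1.37,-2.93,0],"angular":[0,0,0]},{"claw":5,"linear":[1.37,-2.93,0],"angular":[0,0,0]},{"claw":5,"linear":[1.37,-2.93,0],"angular":[0,0,0]},{"claw":5,"linear":[1.37,-2.93,0],"angular":[0,0,0]},{"claw":5,"linear":[1.37,-2.93,0],"angular":[0,0,0]},{"claw":5,"linear":[1.37,-2.93,0],"angular":[0,0,0]},{"claw":5,"linear":[1.37,-2.93,0],"angular":[0,0,0]},{"claw":5,"linear":[1.37,-2.93,0],"angular":[0,0,0]},{"claw":5,"linear":[1.37,-2.93,0],"angular":[0,0,0]}]}}

```text
clock: 45.97
position: [0.5158, -0.0288, 0.1765]
orientation: [[-0.735, -0.679, -0.003], [-0.679, 0.735, 0.001], [0.002, 0.002, -1.0]]
contact_force: [1.1, 0.3, 0.5]
opening: 0.582
finger_force: 0.0
```

Call:
{"fn": "play_rows", "kwargs": {"motion": [{"claw":5,"linear":[1.37,-2.93,0],"angular":[0,0,0]},{"claw":5,"linear":[1.37,-2.93,0],"angular":[0,0,0]},{"claw":5,"linear":[1.37,-2.93,0],"angular":[0,0,0]},{"claw":5,"linear":[1.37,-2.93,0],"angular":[0,0,0]},{"claw":5,"linear":[0,0,1],"angular":[0,0,0]},{"claw":5,"linear":[0,0,1],"angular":[0,0,0]},{"claw":5,"linear":[0,0,0],"angular":[0,0,0]},{"claw":5,"linear":[0,0,0],"angular":[0,0,0]}]}}

```text
clock: 46.63
position: [0.5545, -0.149, 0.1556]
orientation: [[-0.733, -0.681, -0.004], [-0.681, 0.733, 0.002], [0.002, 0.004, -1.0]]
contact_force: [0.6, -0.3, 0.7]
opening: 0.583
finger_force: 0.0
```

```bash
python3 -c "
from h import *
go(.5574,-.1508,.0865,133)"
```

```text
t46.6 p [ 554.5 -149.   155.6] phi 132.9 tilt [0.002  0.0043] open 0.58 F 0.0 j1 -20 j6 -153 | turn rad -0.002 shift [-0.08 -0.33  6.91] fc [ 0.6 -0.3  0.7]
```

Call:
{"fn": "play_rows", "kwargs": {"motion": [{"claw":5,"linear":[-0.1,-0.15,1],"angular":[0,0,0]},{"claw":5,"linear":[0,0,2],"angular":[0,0,0]},{"claw":5,"linear":[0,0,2],"angular":[0,0,0]},{"claw":5,"linear":[0,0,1.4],"angular":[0,0,0]},{"claw":5,"linear":[0,0,0.5],"angular":[0,0,0]},{"claw":5,"linear":[0,0,0],"angular":[0,0,0]},{"claw":5,"linear":[0,0,0],"angular":[0,0,0]}]}}

```text
clock: 47.22
position: [0.5582, -0.1506, 0.0893]
orientation: [[-0.732, -0.681, 0.0], [-0.681, 0.732, -0.0], [-0.0, -0.0, -1.0]]
contact_force: [-0.7, 0.4, 0.1]
opening: 0.584
finger_force: 0.0
```

Call:
{"fn": "play_rows", "kwargs": {"motion": [{"claw":1,"linear":[0,0,0],"angular":[0,0,0]},{"claw":1,"linear":[0,0,0],"angular":[0,0,0]},{"claw":1,"linear":[0,0,0],"angular":[0,0,0]},{"claw":1,"linear":[0,0,0],"angular":[0,0,0]},{"claw":1,"linear":[0,0,0],"angular":[0,0,0]},{"claw":1,"linear":[0,0,0],"angular":[0,0,0]}], "grip_force": 25}}

```text
clock: 47.72
position: [0.5577, -0.15, 0.0904]
orientation: [[-0.733, -0.68, -0.001], [-0.68, 0.733, 0.002], [-0.001, 0.002, -1.0]]
contact_force: [-4.4, 5.0, 5.5]
opening: 0.176
finger_force: 25.0
```

```bash
python3 -c "
from h import *
turn()"
```

```text
t47.7 p [ 557.7 -150.    90.4] phi 132.9 tilt [-0.0005  0.0021] open 0.18 F 25.0 j1 -20 j6 -153 | turn rad 0.000 shift [0. 0. 0.] fc [-4.4  5.   5.5]
knob th 263.9 r 123.5
```

Call:
{"fn": "play_rows", "kwargs": {"motion": [{"claw":1,"linear":[0.34,0.43,0],"angular":[0,0,0.0436]},{"claw":1,"linear":[0.68,0.85,0],"angular":[0,0,0.0873]},{"claw":1,"linear":[0.68,0.85,0],"angular":[0,0,0.0873]},{"claw":1,"linear":[0.68,0.85,0],"angular":[0,0,0.0873]},{"claw":1,"linear":[0.68,0.85,0],"angular":[0,0,0.0873]},{"claw":1,"linear":[0.68,0.85,0],"angular":[0,0,0.0873]},{"claw":1,"linear":[0.68,0.85,0],"angular":[0,0,0.0873]},{"claw":1,"linear":[0.68,0.85,0],"angular":[0,0,0.0873]}]}}

```text
clock: 48.38
position: [0.4856, -0.1175, 0.0904]
orientation: [[-0.996, -0.089, 0.003], [-0.089, 0.996, -0.001], [-0.003, -0.001, -1.0]]
contact_force: [0.1, -0.8, 0.6]
opening: 0.178
finger_force: 25.3
```

```bash
python3 -c "
from h import *
turn()"
```

```text
t48.4 p [ 485.6 -117.5   90.4] phi 95.1 tilt [-0.0027 -0.0015] open 0.18 F 25.3 j1 -20 j6 -115 | turn rad 0.000 shift [0. 0. 0.] fc [ 0.1 -0.8  0.6]
knob th 226.7 r 124.1
```

Call:
{"fn": "play_rows", "kwargs": {"motion": [{"claw":1,"linear":[0.68,0.85,0],"angular":[0,0,0.0873]},{"claw":1,"linear":[0.68,0.85,0],"angular":[0,0,0.0873]},{"claw":1,"linear":[0.68,0.85,0],"angular":[0,0,0.0873]},{"claw":1,"linear":[0.68,0.85,0],"angular":[0,0,0.0873]},{"claw":1,"linear":[0.68,0.85,0],"angular":[0,0,0.0873]},{"claw":1,"linear":[0.68,0.85,0],"angular":[0,0,0.0873]},{"claw":1,"linear":[0.68,0.85,0],"angular":[0,0,0.0873]},{"claw":1,"linear":[0.68,0.85,0],"angular":[0,0,0.0873]},{"claw":1,"linear":[0.68,0.85,0],"angular":[0,0,0.0873]},{"claw":1,"linear":[0.68,0.85,0],"angular":[0,0,0.0873]}]}}

```text
clock: 49.22
position: [0.446, -0.019, 0.0904]
orientation: [[-0.708, 0.706, -0.001], [0.706, 0.708, -0.001], [-0.0, -0.001, -1.0]]
contact_force: [-4.8, -1.1, 6.1]
opening: 0.178
finger_force: 25.7
```

```bash
python3 -c "
from h import *
turn()"
```

```text
t49.2 p [446.  -19.   90.4] phi 45.1 tilt [-0.0001 -0.0011] open 0.18 F 25.7 j1 -9 j6 -54 | turn rad 0.000 shift [0. 0. 0.] fc [-4.8 -1.1  6.1]
knob th 176.2 r 125.0
```

Call:
{"fn": "play_rows", "kwargs": {"motion": [{"claw":1,"linear":[0.76,0.78,0],"angular":[0,0,0.0873]},{"claw":1,"linear":[0.68,0.85,0],"angular":[0,0,0.0873]},{"claw":1,"linear":[0.68,0.85,0],"angular":[0,0,0.0873]},{"claw":1,"linear":[0.68,0.85,0],"angular":[0,0,0.0873]},{"claw":1,"linear":[0.68,0.85,0],"angular":[0,0,0.0873]},{"claw":1,"linear":[0.68,0.85,0],"angular":[0,0,0.0873]},{"claw":1,"linear":[0.68,0.85,0],"angular":[0,0,0.0873]},{"claw":1,"linear":[0.68,0.85,0],"angular":[0,0,0.0873]},{"claw":1,"linear":[0.68,0.85,0],"angular":[0,0,0.0873]},{"claw":1,"linear":[0.68,0.85,0],"angular":[0,0,0.0873]}]}}

```text
clock: 50.05
position: [0.4968, 0.0742, 0.0904]
orientation: [[0.086, 0.996, 0.003], [0.996, -0.086, 0.0], [0.0, 0.003, -1.0]]
contact_force: [1.3, -0.7, 2.4]
opening: 0.179
finger_force: 25.4
```

```bash
python3 -c "
from h import *
turn()"
```

```text
t50.0 p [496.8  74.2  90.4] phi -4.9 tilt [0.0004 0.0027] open 0.18 F 25.4 j1 2 j6 7 | turn rad 0.000 shift [0. 0. 0.] fc [ 1.3 -0.7  2.4]
knob th 126.1 r 125.5
```

Call:
{"fn": "play_rows", "kwargs": {"motion": [{"claw":1,"linear":[0.68,0.85,0],"angular":[0,0,0.0873]},{"claw":1,"linear":[0.68,0.85,0],"angular":[0,0,0.0873]},{"claw":1,"linear":[0.68,0.85,0],"angular":[0,0,0.0873]},{"claw":1,"linear":[0.68,0.85,0],"angular":[0,0,0.0873]},{"claw":1,"linear":[0.68,0.85,0],"angular":[0,0,0.0873]},{"claw":1,"linear":[0.68,0.85,0],"angular":[0,0,0.0873]},{"claw":1,"linear":[0.5,0.63,0],"angular":[0,0,0.064]},{"claw":1,"linear":[0.28,0.34,0],"angular":[0,0,0.035]},{"claw":1,"linear":[0.14,0.17,0],"angular":[0,0,0.017]},{"claw":1,"linear":[0,0,0],"angular":[0,0,0]},{"claw":1,"linear":[0,0,0],"angular":[0,0,0]}]}}

```text
clock: 50.97
position: [0.5712, 0.0981, 0.0904]
orientation: [[0.66, 0.751, 0.002], [0.751, -0.66, 0.0], [0.002, 0.002, -1.0]]
contact_force: [1.5, 0.7, 5.3]
opening: 0.179
finger_force: 25.7
```

```bash
python3 -c "
from h import *
turn()"
```

```text
t51.0 p [571.2  98.1  90.4] phi -41.3 tilt [0.0019 0.0016] open 0.18 F 25.7 j1 4 j6 46 | turn rad 0.000 shift [0. 0. 0.] fc [1.5 0.7 5.3]
knob th 89.8 r 125.3
```

Call:
{"fn": "play_rows", "kwargs": {"motion": [{"claw":1,"linear":[0.34,0.43,0],"angular":[0,0,0.0436]},{"claw":1,"linear":[0.34,0.43,0],"angular":[0,0,0.0436]},{"claw":1,"linear":[0,0,0],"angular":[0,0,0]},{"claw":1,"linear":[0,0,0],"angular":[0,0,0]},{"claw":5,"linear":[0,0,0],"angular":[0,0,0]},{"claw":5,"linear":[0,0,0],"angular":[0,0,0]},{"claw":5,"linear":[0,0,0],"angular":[0,0,0]},{"claw":5,"linear":[0,0,0],"angular":[0,0,0]},{"claw":5,"linear":[0,0,-2],"angular":[0,0,0]},{"claw":5,"linear":[0,0,-3],"angular":[0,0,0]},{"claw":5,"linear":[0,0,-3.5],"angular":[0,0,0]},{"claw":5,"linear":[0,0,-3.5],"angular":[0,0,0]}]}}

```text
clock: 51.97
position: [0.5801, 0.097, 0.209]
orientation: [[0.723, 0.691, -0.003], [0.691, -0.723, -0.0], [-0.002, -0.002, -1.0]]
contact_force: [0.4, -1.1, -0.2]
opening: 0.586
finger_force: 0.0
```

Call:
{"fn": "play_rows", "kwargs": {"motion": [{"claw":5,"linear":[-3,3,-1],"angular":[0,0,0]},{"claw":5,"linear":[-3,3,-1],"angular":[0,0,0]},{"claw":5,"linear":[-3,3,-1],"angular":[0,0,0]},{"claw":5,"linear":[0,3,0],"angular":[0,0,0]},{"claw":5,"linear":[0,0,0],"angular":[0,0,0]},{"claw":5,"linear":[0,0,0],"angular":[0,0,0]},{"claw":5,"linear":[0,0,0],"angular":[0,0,0]},{"claw":5,"linear":[0,0,0],"angular":[0,0,0]}]}}

```text
clock: 52.63
position: [0.5985, -0.0452, 0.2369]
orientation: [[0.722, 0.692, -0.002], [0.692, -0.722, 0.0], [-0.001, -0.001, -1.0]]
contact_force: [0.3, -0.4, -0.0]
opening: 0.59
finger_force: 0.0
```

```bash
python3 -c "
from h import *
turn();tray()
look([('cap','red',.13,.175,(.6,.75,.1,.3)),('scr','any',.012,.03,(.6,.72,-.5,-.36))])
s=snap('top','end.png');a=cv2.imread('pics/end.png');cv2.imwrite('pics/endc.png',cv2.resize(a[110:320,90:460],None,fx=2.1,fy=2.1,interpolation=cv2.INTER_CUBIC))"
```

```text
t52.6 p [598.5 -45.2 236.9] phi -46.2 tilt [-0.0008 -0.0014] open 0.59 F 0.0 j1 -9 j6 37 | turn rad 0.000 shift [0. 0. 0.] fc [ 0.3 -0.4 -0. ]
knob th 327.0 r 33.1
top brk (array([511.9, 297.6]), array([67.1, 15.7]), 30.2, 143, np.float64(62.7))
top bfoot (array([513.3, 298. ]), array([68.3, 48.2]), 28.5, 158, np.float64(13.3))
top gear (array([418. , 279.5]), array([31.3, 26.5]), 89.4, 101, np.float64(61.4))
top gd (array([417.4, 279.2]), array([66.1, 67.4]), 15.0, 276, np.float64(19.3))
top knob 0
top post 0
top bottle (array([ 677.7, -219.4]), array([20.1, 20.2]), 86.0, 47, np.float64(140.0))
side brk (array([508.7, 295.2]), array([71.8, 20.5]), 33.2, 122, np.float64(59.4))
side bfoot (array([511.1, 295. ]), array([67.5, 49.8]), 27.9, 79, np.float64(14.9))
side gear (array([414.2, 279.5]), array([32.6, 26.6]), 77.5, 65, np.float64(61.3))
side gd (array([414.3, 272.5]), array([67. , 71.9]), 89.3, 191, np.float64(20.4))
side knob (array([581.4,  96.2]), array([14. , 12.4]), 35.9, 19, np.float64(92.0))
side post 0
side bottle (array([ 674.2, -223.3]), array([23.7, 18.9]), 67.8, 65, np.float64(139.1))
top cap (array([663.8, 216.6]), array([28.5, 32.5]), 2.2, 116, np.float64(159.4))
top scr (array([ 658.2, -426.7]), array([126.6,  22.5]), 76.8, 182, np.float64(17.9))
side cap 0
side scr (array([ 650.9, -441.1]), array([104.3,  19. ]), 80.1, 235, np.float64(19.1))
```

View pics/endc.png

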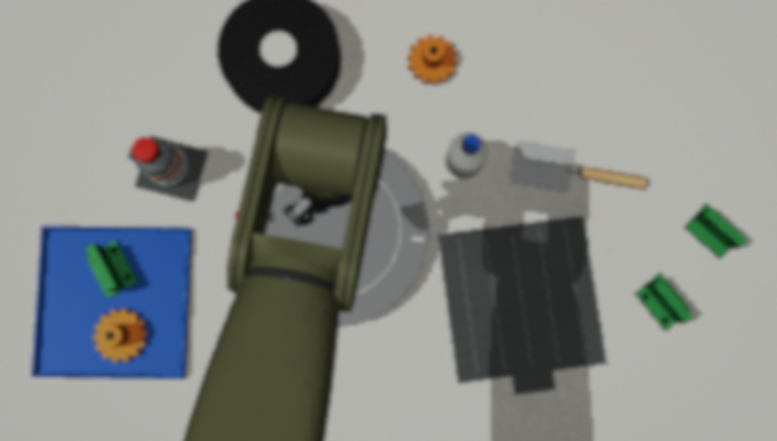

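The end picture shows the bracket at (110,268) and the gear at (121,335) upright in the tray. The knob is back at its start, with its red edge at (238,215). The bottle, scraper and cap are unmoved, so I hand in.

```bash
python3 -c "
from h import *
print(ticket.close_job())"
```

```text
the job is handed in; nothing more can be done
None
```

The job is handed in: the gear and bracket were sprayed on both sides and now stand upright in the blue tray. The table is back at its start detent, and the bottle and scraper have not moved; the hand-in call gave no verdict.

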